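# Lock the sanding drum and sort the tag blanks for the next class

### The arm

A 6-joint arm with a two-finger parallel gripper is mounted at the origin on the work surface. World frame = base frame: x ahead of the robot, y to its left, z up, the work surface at z = 0. Lengths are in m, angles in rad, forces in N, time in s.
With the tool pointing down it reaches from about 0.375 to 0.9 m from the base axis. Payload 3.1 kg.
Tool frame: the origin (TCP) lies midway between the tips of the shut fingers; the grasp point (between the pads) lies 19 mm behind it; z points along the fingers, y is the line along which they close (so a half turn about z gives the same grasp; the last joint's range is limited). The gripper opens to 85 mm and grips with 20 to 120 N. Pads are 22 mm wide; open, the fingers measure 114 mm over their backs; the gripper's body (76 mm by 85 mm) begins 54 mm behind the grasp point. The pads swing forward as they close: fully open they stand 13 mm farther back than shut.
Start: joints at [1.089, 0.527, 1.433, -0, 1.181, -0.178], TCP at [0.186, 0.597, 0.231] pointing down, gripper open.
Joint ranges: [-3.08, 3.08], [-0.75, 2.2], [0.22, 2.44], [-1.43, 4.57], [0, 2.65], [-2.85, 2.85]. Speed limits (rad/s): [2.79, 2.79, 3.14, 3.14, 3.14, 3.14].

### API

Orientations are given as a unit quaternion [x, y, z, w].
In Python, from station import manip gives the robot as it stands.
- The arm moves only by the tool step_arm, never from a script. Its argument "targets" is text: rows parted by semicolons, each of 4 numbers parted by spaces: the shift along the tool's x, y, z in mm, then the turn about the tool's z in degrees. A call has 1 to 12 rows; each row is the pose to reach, as a shift and turn from the pose commanded when the call began, along the tool's axes at that moment; what a row does not reach only later rows make up. A row lasts 1/10 s, in which the tool goes at most 50 mm and 8.59 degrees, less where a joint would pass 70% of its speed; a pose out of reach is approached as far as the arm can. A call with a gripper value outside its range is refused whole. "gripper" is the closure, from 0 (fully open) to 1 (shut), set as the call begins (left out, the last holds). The fingers move at their own pace and stop on an object; "squeeze" is the grip in N (left out, the last holds). Time passes only in rows, so rows that repeat a pose let the fingers close. It gives the time, the measured TCP pose, the force, the opening and the grip force at its end, in the units of the state.
- manip.sense(): the state, without advancing time (a new reading comes with each control period).
- manip.snapshot(name): name is "scene" or "side" or "wrist"; returns the picture (480x640x3 uint8, red, green, blue); there is no depth.
- manip.get_calibration(name): a dict with "fov_y" (degrees; the focal length in pixels is half the picture's height over the tangent of half this angle, whatever the lens; pixels are square), "cx", "cy" (the principal point, pixels), "extrinsics" (4x4, takes a point from camera to world coordinates); the wrist camera has in their place "tool_from_camera" (4x4, takes a point from camera to tool coordinates, whose origin is the TCP and whose axes are the flange's). Camera axes: x right, y down, z forward; pixel columns grow to the right and rows downward; lengths in m; the calibration is good to about 2 mm. A picture is of the moment at which its call begins: read the wrist's pose just before it. get_calibration takes no time and is no camera call.
- manip.sign_off(): hands the job in; it is judged then, once.
Trained networks look in the newest picture that a camera, given by its name, has taken for a name from the list of things; names that differ only in an ending like _2 or _b are one class to them, and where a whole thing is asked for, a point or a joint stands for the part that bears it (a point fixed in the world has none). Each returns a list of dicts, best first, with "p" (0 to 1); they miss things now and then, are a little off and sometimes report something else, mostly with a low value. They report only what shows in the picture. A call takes as long as a camera call. They do not tell look-alikes from the thing itself.
- manip.recognise(camera, query): "position" ([column, row] in pixels, amid what is visible of it).
- manip.masks_of(camera, query): "pixels" (480x640 bool, what is visible of it) and "position" ([column, row] in pixels, amid what is visible of it).
- manip.mark_of(camera, query): "position" ([column, row] in pixels: a listed point, or the origin of a listed thing).
The state is a dict: "t": time; "q": joint angles; "qd": joint speeds; "tau": joint torques, N m; "tcp_pos": TCP position; "tool_rot": TCP orientation; "force": force on the tool from outside, world axes, zero at the start; "ft_torque": the same for the moment, N m; "finger_gap": opening from 0.0 (shut) to 1.0 (fully open); "gripper_force": force on a finger pad.
Only numpy, scipy, OpenCV 4.12 (cv2) and the standard library are available. Lean on these libraries where they do the work, as an engineer would, in place of code of your own. Each camera call takes 0.05 s, during which the arm holds its last target. There are 200 camera calls.

### The job

Get the hand-cranked drum sander ready for the next class: turn its shaft by the crank until the flat on the shaft faces straight up at the drum's setscrew, only then tighten the setscrew clockwise with the T-handle hex key until it comes up hard against its stop, and stand the key back in its wooden block. Sort the plywood tag blanks lying loose on the bench too, before or after: whole ones into the wooden feed tray, snapped or chipped ones into the scrap tin, and leave the glue, screwdriver and jar alone.

Things in the scene. Friction and masses are not known exactly. Their poses are not given: they have to be found in the camera images.
- sander: Drum sander fixed on the bench. Origin on the bench under the setscrew, z up, y along the horizontal shaft, whose axis is 80 mm up. Along its y in mm: crank handle -152 to -95, arm to -85, bearing block (98 high, 56 wide) -80 to -60, bare shaft, hub collar (60 diameter; boss on top 34 across, 127 high) -20 to 20, pinned drum (80 diameter) 25 to 105, block to 130. Base plate 110 x 220 x 12.
- shaft (a joint): Angle (rad) of the 30 mm steel shaft about the sander's +y. 0 when its milled flat (24 mm wide, along its whole length) faces straight up at the setscrew; grows as the shaft's top moves to the sander's +x. Starts between -1.7 and -0.5; free from -2.2 to 2.2; friction (0.2 N m) keeps it where it is left.
- crank_grip (a point): Point on the axis of the crank's round black handle (16 mm diameter, 57 mm long, parallel to the shaft, does not spin on the crank but slides round in a grip), to grip from above. At shaft angle a it lies, in the sander's frame, at x = 55*sin(a+0.5), y = -130, z = 80 + 55*cos(a+0.5) mm. It turns with the shaft; its y runs along the handle.
- setscrew (a joint): Turn of the setscrew (rad), growing clockwise seen from above. Starts between 0 and 0.3, stays where it is left (friction 0.1 N m) and comes up against a hard stop after 1.0 to 1.4 rad more: tight is at the stop, to be felt.
- screw_mouth (a point): Middle of the mouth of the setscrew's hexagon socket in the hub boss, 122 mm above the bench; z up, turns with the screw. Socket corners point along its +x and every 60 degrees. Socket 12 mm deep for a 10 mm key (about 7 degrees turning play either way, 0.6 mm side play). Above the mouth a 5 mm deep countersink widens from 13 to 23 mm.
- hexkey: T-handle hex key, 85 mm tall, 95 to 155 g, upright in its stand. Origin at the blade's lower end, z up. Hexagonal blade 10 mm across flats, 46 mm long, corners along +x and every 60 degrees; a 30 mm disc (46 to 50 mm up), a stem, and on top a black cross-bar 80 mm long along x, 16 mm wide along y, 65 to 85 mm up.
- key_bar (a point): Middle of the hex key's cross-bar, 75 mm above the key's lower end; same axes as the key. Grip here from above, across the key's y.
- stand: Wooden block 50 x 50 x 50 mm fixed on the bench with an upright 18 mm square hole right through its middle. The key stands in it blade down with its disc resting on the block's top, so its lower end is 4 mm above the bench. Origin under its middle.
- whole1: Whole plain pale plywood key-tag blank, lying flat, 10 mm thick, 54 x 34 mm with a small dark dot for its hole at one end; origin under its middle, x along the 54 mm. Always present.
- whole2: Whole plain pale plywood key-tag blank, lying flat, 10 mm thick, 54 x 34 mm with a small dark dot for its hole at one end; origin under its middle, x along the 54 mm. May be absent.
- whole3: Whole plain pale plywood key-tag blank, lying flat, 10 mm thick, 54 x 34 mm with a small dark dot for its hole at one end; origin under its middle, x along the 54 mm. May be absent.
- snapped: Snapped plain pale plywood key-tag blank, lying flat, 10 mm thick, only 34 x 34 mm, one end broken off; origin under its middle. Always present.
- notched: Chipped plain pale plywood key-tag blank, lying flat, 10 mm thick: 54 x 34 mm outline with one corner (27 x 20 mm, at +x +y) broken away. Origin under the middle of the full outline, x along the 54 mm; the half at -x is full width. May be absent.
- tray: Feed tray fixed on the bench: open wooden tray 96 x 200 mm outside (x by y), 20 mm high, walls and floor 4 mm. Origin under its middle. Tray and tin may change places.
- tin: Round open steel scrap tin fixed on the bench, 120 mm across the mouth, 55 mm high, wall 3 mm. Origin under its middle.
- glue: White glue bottle 48 mm across, 130 mm tall. Leave alone.
- driver: Screwdriver lying on the bench. Leave alone.
- jar: Small glass jar 60 mm across, 70 mm tall. Leave alone.
There are look-alikes about, which are no part of the job. What is shaped like the whole3 but blue or purple is not meant.

How it is judged:
On the way, in this order (a step that is already met when the one before it is completed fails the run):
1. the shaft is turned until its flat faces straight up at the setscrew (within 0.13 rad) (value of joint shaft between -0.13 and 0.13 rad), for 0.3 s.
2. the setscrew is tightened to its stop while the flat still faces it (all of step 1 and value of joint setscrew above 1.27 rad), for 0.2 s.
At the end, for the whole second after the job is handed in: Flat facing up within 0.13 rad; setscrew at its stop (within 0.08 rad); the hex key upright in its block with its disc down on it (within 8 mm); every whole tag present in the tray and every snapped or chipped one in the tin, all at rest (all of step 2 and horizontal distance between hexkey and stand below 0.012 m and height (world z) of hexkey below 0.012 m and angle between hexkey's own z axis and vertical below 0.15 rad and linear speed of each of hexkey, whole1, whole2, whole3, snapped, notched below 0.03 m/s and x of whole1 in the frame of tray between -0.044 and 0.044 m and y of whole1 in the frame of tray between -0.096 and 0.096 m and height (world z) of each of whole1, whole2, whole3 below 0.045 m and x of whole2 in the frame of tray between -0.044 and 0.044 m and y of whole2 in the frame of tray between -0.096 and 0.096 m and x of whole3 in the frame of tray between -0.044 and 0.044 m and y of whole3 in the frame of tray between -0.096 and 0.096 m and horizontal distance between each of snapped, notched and tin below 0.056 m and height (world z) of each of snapped, notched below 0.055 m); the robot touches nothing.
It fails at once if the setscrew is turned while the flat does not face it (value of joint setscrew above 0.55 rad and (value of joint shaft above 0.25 rad or value of joint shaft below -0.25 rad)).
It fails at once if the glue, the screwdriver or the jar is shifted by more than 3 cm (distance of any of glue, driver, jar from where it was at the start of the episode above 0.03 m).
Of whole2, whole3, notched only 1 to 3 are there at a start; the rules pass over those that are not, and their reading is None.
At some moment in a run one of whole1, whole2, whole3, snapped, notched may be knocked a few centimetres aside while the robot is not near it.
It also fails if it takes over 208 s, if anything falls off the work surface, if the arm or the gripper's body presses on something with over 40 N, if the wrist force passes 120 N, or if a joint passes its speed limit or range.

## Working session

There is one attempt and no reset: what is moved stays moved. The work goes in short steps, Python scripts to look and compute and a tool call to move; the robot and the scene stay as the last step left them, time stands still between calls to the robot, and variables do not carry over. Pictures are saved under pics/ and viewed, at most 14 in all, crops included, and the job is handed in when it is done.

Besides the shell and the picture viewer there is one more tool, called after "Call:" by a JSON object that holds its "api" and its "payload". step_arm: Moves the arm, as the interface text tells. Its arguments: {"type":"object","properties":{"targets":{"type":"string"},"gripper":{"type":"number"},"squeeze":{"type":"number"}},"required":["targets"]}

```bash
mkdir -p pics; cat > h.py <<'E'
from station import manip
import numpy as np, cv2
from scipy.spatial.transform import Rotation as R
def cam(name):
    c=manip.get_calibration(name)
    if name=="wrist":
        s=manip.sense(); T=np.eye(4); T[:3,:3]=R.from_quat(s["tool_rot"]).as_matrix(); T[:3,3]=s["tcp_pos"]
        E=T@np.array(c["tool_from_camera"])
    else: E=np.array(c["extrinsics"])
    f=240/np.tan(np.radians(c["fov_y"])/2)
    return E,f,c["cx"],c["cy"]
def ray(C,px):
    E,f,cx,cy=C
    return E[:3,3],E[:3,:3]@np.array([(px[0]-cx)/f,(px[1]-cy)/f,1])
def toz(C,px,z):
    o,d=ray(C,px); return o+d*(z-o[2])/d[2]
def proj(C,p):
    E,f,cx,cy=C; q=E[:3,:3].T@(np.array(p)-E[:3,3]); return np.array([cx+f*q[0]/q[2],cy+f*q[1]/q[2]])
def snap(name,fn=None):
    C=cam(name); im=manip.snapshot(name)
    if fn: cv2.imwrite("pics/"+fn,im[:,:,::-1])
    return C,im
E
python3 - <<'E'
from h import *
for n in ["scene","side","wrist"]:
    C,im=snap(n,n+"0.png"); print(n,C[0][:3].round(3).tolist(),C[1:])
    if n=="wrist":break
    for q,z in [("whole1",.01),("snapped",.01),("notched",.01),("tray",0),("tin",0),("stand",0),("hexkey",.004),("key_bar",.079),("screw_mouth",.122),("sander",0),("crank_grip",.1)]:
        r=manip.mark_of(n,q)
        print(q,[(round(d["p"],2),np.round(d["position"]).tolist(),toz(C,d["position"],z)[:2].round(3).tolist()) for d in r[:6]])
print(manip.sense())
E
```

```text
scene [[-0.521, 0.684, -0.511, 1.139], [0.854, 0.415, -0.315, 0.411], [-0.004, -0.6, -0.8, 1.022]] (np.float64(456.669713421214), 324.0154337900851, 245.1743032957761)
whole1 [(0.73, [317.0, 194.0], [0.34, -0.107]), (0.65, [407.0, 304.0], [0.543, 0.288]), (0.59, [339.0, 237.0], [0.448, 0.033]), (0.58, [363.0, 256.0], [0.469, 0.12]), (0.54, [305.0, 224.0], [0.456, -0.073]), (0.48, [284.0, 236.0], [0.524, -0.102])]
snapped [(0.65, [283.0, 209.0], [0.441, -0.161])]
notched [(0.65, [309.0, 249.0], [0.525, -0.017]), (0.61, [483.0, 284.0], [0.386, 0.432])]
tray [(0.79, [240.0, 261.0], [0.653, -0.16])]
tin [(0.73, [280.0, 207.0], [0.432, -0.179]), (0.65, [229.0, 191.0], [0.46, -0.35]), (0.65, [226.0, 309.0], [0.787, -0.1])]
stand [(0.76, [292.0, 293.0], [0.662, 0.018])]
hexkey [(0.59, [316.0, 359.0], [0.783, 0.168])]
key_bar [(0.57, [286.0, 274.0], [0.661, 0.006]), (0.54, [289.0, 291.0], [0.697, 0.038]), (0.4, [482.0, 284.0], [0.438, 0.427])]
screw_mouth [(0.57, [412.0, 278.0], [0.54, 0.283])]
sander [(0.56, [406.0, 305.0], [0.541, 0.285]), (0.54, [306.0, 220.0], [0.435, -0.083]), (0.42, [2
[... 1299 characters left out ...]
, 245.80216786155415)
{'t': 1.25, 'q': array([ 1.08950895e+00,  5.27493294e-01,  1.43270053e+00,  3.38057508e-05,
        1.18142035e+00, -1.78513796e-01]), 'qd': array([-0.00051612, -0.00133659,  0.00098111, -0.00033687, -0.00060206,
        0.00121388]), 'tau': array([ 6.71464441e-04, -4.42321980e+01, -1.78421742e+01, -1.24017351e-04,
        8.29650980e-04,  6.63316442e-06]), 'tcp_pos': array([0.18631392, 0.5965555 , 0.23131435]), 'tool_rot': array([ 1.50815550e-01,  9.88561920e-01, -5.11163060e-06, -1.82791812e-05]), 'force': array([-1.17314399,  0.19718907, -0.30792104]), 'ft_torque': array([-0.04973621, -0.04969957, -0.00885976]), 'gripper_force': 0.0, 'finger_gap': 1.0016568482057528}
```

View pics/scene0.png

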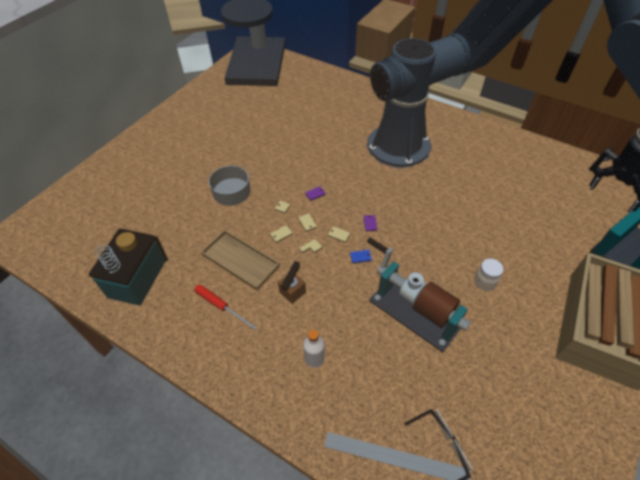

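View pics/side0.png

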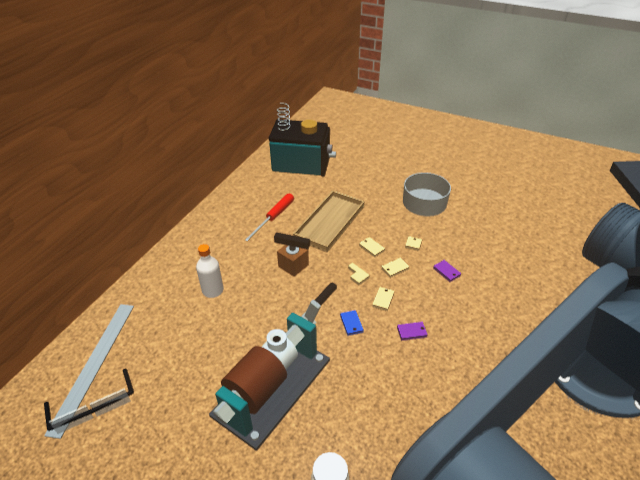

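The pictures show five pale tags, with side pixels: whole at (372,246), (395,267) and (383,298), notched at (358,273), and snapped at (413,243). The purple tags at (447,270) and (412,331) and the blue one at (351,322) are look-alikes, so I leave them. The tray is at (328,223), the tin at (426,195), the key in its stand at (293,255), and the sander's crank at (322,296).

Next I look at the sander from close up.

Call:
{"api": "step_arm", "payload": {"targets": "-430 -260 -69 0;-430 -260 -69 0;-430 -260 -69 0;-430 -260 -69 0;-430 -260 -69 0;-430 -260 -69 0;-430 -260 -69 0;-430 -260 -69 0;-430 -260 -69 0;-430 -260 -69 0;-430 -260 -69 0;-430 -260 -69 0"}}

```text
t: 2.45
tcp_pos: [0.5204, 0.2188, 0.3004]
tool_rot: [0.153, 0.988, 0.0, 0.0]
force: [-0.0, 0.3, -0.3]
finger_gap: 0.996
gripper_force: 0.0
```

```bash
cat >> h.py <<'E'
def marks(n,C,qs):
    for q,z in qs:
        r=manip.mark_of(n,q)
        print(q,[(round(d["p"],2),np.round(d["position"]).tolist(),toz(C,d["position"],z)[:2].round(4).tolist()) for d in r[:6]])
def go(x,y,z,yaw=None):
    """shift in tool mm and turn deg to reach TCP x,y,z with tool-y along yaw (deg, world, mod 180)"""
    s=manip.sense(); M=R.from_quat(s["tool_rot"]).as_matrix()
    d=M.T@(np.array([x,y,z])-s["tcp_pos"])*1000
    cur=np.degrees(np.arctan2(M[1,1],M[0,1])); t=0
    if yaw is not None: t=-((yaw-cur+90)%180-90)
    print("go",d.round(1),"turn",round(t,1),"alt",round(t-180*np.sign(t),1),"yawy",round(cur,2),"q6",round(s["q"][5],2),"tilt",M[:,2].round(3),"t",round(s["t"],2))
E
python3 - <<'E'
from h import *
C,im=snap("wrist","w1.png")
marks("wrist",C,[("crank_grip",.1),("screw_mouth",.122),("sander",0)])
go(*manip.sense()["tcp_pos"])
E
```

```text
crank_grip [(0.75, [248.0, 225.0], [0.5087, 0.1569]), (0.39, [121.0, 261.0], [0.5055, 0.0338])]
screw_mouth [(0.73, [404.0, 221.0], [0.5419, 0.2875])]
sander [(0.94, [379.0, 198.0], [0.5395, 0.2853]), (0.32, [130.0, 179.0], [0.4345, 0.0254])]
go [0. 0. 0.] turn 0 alt 0 yawy 72.77 q6 -1.06 tilt [-0.001  0.    -1.   ] t 2.65
```

View pics/w1.png

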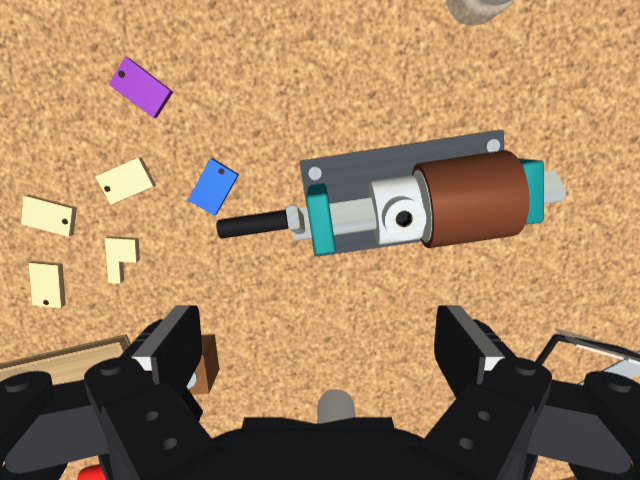

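The wrist view shows the crank handle at (217..290, 223), the screw socket at (404,218), and the base plate edge from (302,160) to (503,131). The pale tags are at the left and the key stand at (200,370). Next I fit the sander yaw and the shaft angle.

```bash
python3 - <<'E'
from h import *
from scipy.optimize import least_squares
C=cam("wrist"); im=cv2.imread("pics/w1.png")
g=cv2.cvtColor(im,cv2.COLOR_BGR2GRAY)
m=np.zeros_like(g); m[195:250,205:288]=(g[195:250,205:288]<60)
ys,xs=np.nonzero(m); pts=np.c_[xs,ys].astype(float)
c=pts.mean(0); u,s,v=np.linalg.svd(pts-c,full_matrices=False); t=(pts-c)@v[0]
e0=c+v[0]*t.min(); e1=c+v[0]*t.max()
if e0[0]>e1[0]: e0,e1=e1,e0
print("handle",e0,e1)
m2=(g[200:236,390:420]<40); yy,xx=np.nonzero(m2); sm=np.array([xx.mean()+390,yy.mean()+200]); print("dark socket",sm)
tp=lambda p,x0,y0,w:(np.array([x0+p[0]*np.cos(w)-p[1]*np.sin(w)*1, y0+p[0]*np.sin(w)+p[1]*np.cos(w),p[2]]))
obs=[((-.055,-.11,.012),(302,160)),((-.055,.11,.012),(503,131)),((0,0,.118),sm)]
def hp(a,y):return (.055*np.sin(a+.5),y,.08+.055*np.cos(a+.5))
def res(q):
    x0,y0,w,a=q; r=[]
    for p,o in obs: r+=list(proj(C,tp(p,x0,y0,w))-o)
    r+=list(proj(C,tp(hp(a,-.152),x0,y0,w))-e0)
    r+=list((proj(C,tp(hp(a,-.124),x0,y0,w))-c))
    return r
for a0 in(-1.6,-1,-.6):
    o=least_squares(res,[.54,.285,-.2,a0]); print(o.x.round(4),o.cost,np.round(o.fun,1))
E
```

```text
handle [216.94876768 228.63087467] [286.44281618 218.98552906]
dark socket [405.79487179 220.14102564]
[ 0.5379  0.2967 -0.2199 -0.6423] 370.4814364241328 [-17.7  -3.6 -12.4   7.9   5.   -3.1   9.1  -1.9   8.8   0.1]
[ 0.5379  0.2967 -0.2199 -0.6423] 370.4814364259177 [-17.7  -3.6 -12.4   7.9   5.   -3.1   9.1  -1.9   8.8   0.1]
[ 0.5379  0.2967 -0.2199 -0.6423] 370.48143642372816 [-17.7  -3.6 -12.4   7.9   5.   -3.1   9.1  -2.    8.8   0.1]
```

```bash
python3 - <<'E'
from h import *
from scipy.optimize import least_squares
C=cam("wrist")
e0=np.array([217,228.6]); c=(e0+[286.4,219])/2; sm=np.array([405,219])
tp=lambda p,x0,y0,w:(np.array([x0+p[0]*np.cos(w)-p[1]*np.sin(w)*1, y0+p[0]*np.sin(w)+p[1]*np.cos(w),p[2]]))
def hp(a,y):return (.055*np.sin(a+.5),y,.08+.055*np.cos(a+.5))
def res(q):
    x0,y0,w,a,k=q; r=[]
    for p,o in [((-.055,-.11+k,.012),(302,160)),((-.055,.11+k,.012),(503,131)),((0,0,.118),sm)]: r+=list(proj(C,tp(p,x0,y0,w))-o)
    r+=list(proj(C,tp(hp(a,-.152),x0,y0,w))-e0)
    r+=list((proj(C,tp(hp(a,-.124),x0,y0,w))-c))
    return r
for a0 in(-1.6,-.6):
    o=least_squares(res,[.54,.285,-.2,a0,.025]); print(o.x.round(4),o.cost,np.round(o.fun,1))
x0,y0,w,a,k=o.x
for b in np.linspace(a,0.05,7): p=tp(hp(b,-.130),x0,y0,w); print(round(b,3),p.round(4))
p=tp(hp(a,-.13),x0,y0,w)
go(p[0],p[1],p[2]+.1,np.degrees(w))
E
```

```text
[ 0.5375  0.2903 -0.1629 -0.7973  0.0252] 8.81089825107113 [-2.5  0.7  2.5  0.1 -1.7 -0.3  1.2 -0.1  0.5 -0.1]
[ 0.5375  0.2903 -0.1629 -0.7973  0.0252] 8.810898251073112 [-2.5  0.7  2.5  0.1 -1.7 -0.3  1.2 -0.1  0.5 -0.1]
-0.797 [0.5005 0.1646 0.1326]
-0.656 [0.5079 0.1634 0.1343]
-0.515 [0.5156 0.1621 0.135 ]
-0.374 [0.5232 0.1609 0.1346]
-0.232 [0.5307 0.1597 0.133 ]
-0.091 [0.5379 0.1585 0.1305]
0.05 [0.5447 0.1574 0.1269]
go [ -0.4 -59.3  67.4] turn 82.1 alt -97.9 yawy 72.77 q6 -1.06 tilt [-0.001  0.    -1.   ] t 2.65
```

Call:
{"api": "step_arm", "payload": {"targets": "0 -59 80 82;0 -59 80 82;0 -59 80 82;0 -59 80 82;0 -59 80 82;0 -59 80 82;0 -59 80 82;0 -59 80 82;0 -59 80 82;0 -59 80 82;0 -59 80 82;0 -59 80 82"}}

```text
t: 3.85
tcp_pos: [0.501, 0.1649, 0.2203]
tool_rot: [0.761, 0.649, -0.0, -0.0]
force: [-0.2, -0.1, -0.0]
finger_gap: 1.003
gripper_force: 0.0
```

```bash
python3 - <<'E'
from h import *
C,im=snap("wrist","w2.png")
marks("wrist",C,[("crank_grip",.1326),("screw_mouth",.122)])
print(R.from_quat(manip.sense()["tool_rot"]).as_matrix().round(3).tolist())
go(.5005,.1646,.1136,-9.3)
E
```

```text
crank_grip [(0.74, [324.0, 255.0], [0.5045, 0.1616]), (0.37, [281.0, 356.0], [0.4658, 0.098]), (0.23, [498.0, 330.0], [0.6077, 0.0934])]
screw_mouth [(0.62, [352.0, 25.0], [0.5404, 0.287])]
[[0.161, 0.987, -0.0], [0.987, -0.161, 0.0], [0.0, -0.0, -1.0]]
go [  0.2  -0.9 106.7] turn 0.1 alt -179.9 yawy -9.25 q6 0.27 tilt [-0.  0. -1.] t 4.0
```

View pics/w2.png

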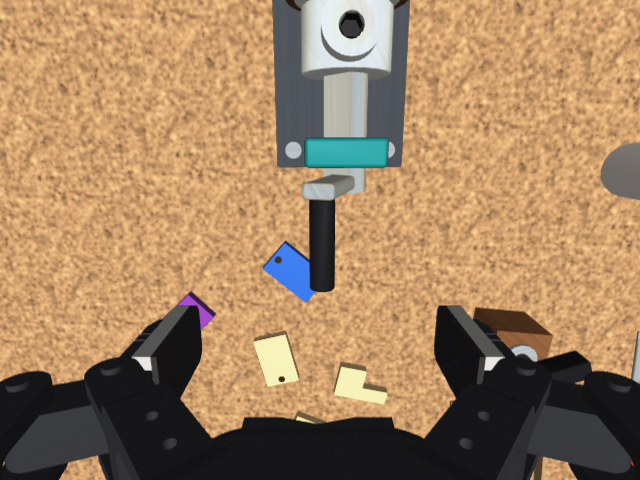

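The crank handle sits centred between the fingers at (322,240), so I lower and grip it.

Call:
{"api": "step_arm", "payload": {"targets": "0 0 40 0;0 0 80 0;0 0 106 0;0 0 106 0;0 0 106 0"}}

```text
t: 4.5
tcp_pos: [0.5019, 0.1639, 0.1144]
tool_rot: [0.762, 0.647, -0.0, -0.0]
force: [-0.3, -0.6, 0.4]
finger_gap: 0.999
gripper_force: 0.0
```

Call:
{"api": "step_arm", "payload": {"targets": "0 0 0 0;0 0 0 0;0 0 0 0;0 0 0 0;0 0 0 0;0 0 0 0;0 0 0 0;0 0 0 0", "gripper": 1, "squeeze": 30}}

```text
t: 5.3
tcp_pos: [0.5022, 0.1638, 0.1149]
tool_rot: [0.762, 0.647, 0.001, 0.0]
force: [-0.3, -1.2, 5.1]
finger_gap: 0.174
gripper_force: 29.4
```

Call:
{"api": "step_arm", "payload": {"targets": "0 4 -1 0;0 8 -1.8 0;0 12 -2.2 0;0 16 -2.4 0;0 20 -2.3 0;0 24.3 -1.8 0;0 28.4 -1 0;0 32.4 0.1 0;0 37.5 1.9 0;0 42.5 4.3 0;0 42.5 4.3 0;0 42.5 4.3 0"}}

```text
t: 6.5
tcp_pos: [0.5394, 0.1579, 0.1091]
tool_rot: [0.762, 0.647, -0.003, -0.004]
force: [-5.0, 2.2, 4.2]
finger_gap: 0.172
gripper_force: 32.7
```

```bash
python3 - <<'E'
from h import *
C,im=snap("wrist","w3.png")
cv2.imwrite("pics/w3c.png",cv2.resize(im[0:330,170:530,::-1],None,fx=1.75,fy=1.75,interpolation=cv2.INTER_CUBIC))
s=manip.sense(); x,y=s["tcp_pos"][:2]; w=-.1629
dx,dy=x-.5375,y-.2903; lx=dx*np.cos(w)+dy*np.sin(w); print("lx",lx,"a",np.arcsin(lx/.055)-.5, s["tcp_pos"][2]+.019-.08,s["force"],s["finger_gap"])
E
```

```text
lx 0.023348284538277718 a -0.0615746566850392 0.04811452363041861 [-5.52782306  3.00809055  3.93874146] 0.17443568785703195
```

View pics/w3c.png

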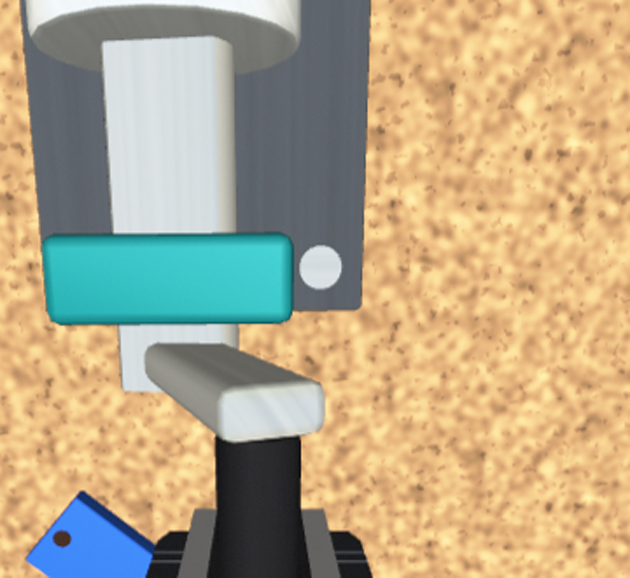

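The flat now faces roughly up: in the crop the crease is at about column 216 and the shaft limbs are at 103 and 235. I'll measure this precisely after releasing the handle.

Call:
{"api": "step_arm", "payload": {"targets": "0 0 0 0;0 0 0 0;0 0 0 0;0 0 0 0;0 0 -40 0;0 0 -80 0;0 0 -110 0;0 0 -110 0;0 0 -110 0", "gripper": 0}}

```text
t: 7.45
tcp_pos: [0.5438, 0.1568, 0.2206]
tool_rot: [0.762, 0.647, 0.001, 0.0]
force: [-0.1, -0.6, -1.0]
finger_gap: 0.998
gripper_force: 0.0
```

```bash
cat > fit.py <<'E'
from h import *
from scipy.optimize import least_squares
C,im=snap("wrist","w4.png")
g=cv2.cvtColor(im,cv2.COLOR_RGB2GRAY).astype(int)
print(g[100,318:390:1].tolist())
m=np.zeros(g.shape,bool); m[170:300,280:420]=g[170:300,280:420]<45
n,l,st,ce=cv2.connectedComponentsWithStats(m.astype(np.uint8)); i=1+np.argmax(st[1:,4]); print(st[i],ce[i])
ys,xs=np.nonzero(l==i)
for y in range(st[i][1],st[i][1]+st[i][3],12): print(y,xs[ys==y].min(),xs[ys==y].max())
cv2.imwrite("pics/w4c.png",cv2.resize(im[0:300,220:480,::-1],None,fx=2,fy=2,interpolation=cv2.INTER_CUBIC))
E
python3 fit.py
```

```text
[86, 85, 86, 86, 87, 86, 83, 85, 86, 86, 85, 85, 84, 85, 86, 85, 86, 86, 84, 84, 82, 82, 83, 83, 83, 84, 85, 83, 85, 86, 86, 85, 85, 86, 97, 144, 152, 150, 144, 137, 132, 132, 142, 154, 158, 155, 147, 146, 154, 171, 182, 187, 190, 191, 194, 200, 200, 183, 177, 176, 175, 178, 166, 162, 161, 155, 146, 143, 146, 158, 168, 161]
[ 298  197   25   92 2196] [310.28278689 242.05783242]
197 298 298
209 298 322
221 298 322
233 298 322
245 299 322
257 299 322
269 299 322
281 300 322
```

View pics/w4c.png

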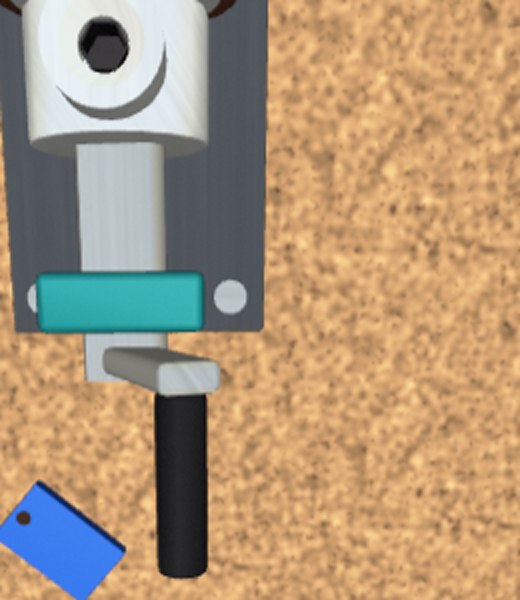

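```bash
python3 - <<'E'
from h import *
from scipy.optimize import least_squares
C=cam("wrist")
tp=lambda p,x0,y0,w:(np.array([x0+p[0]*np.cos(w)-p[1]*np.sin(w), y0+p[0]*np.sin(w)+p[1]*np.cos(w),p[2]]))
def hp(a,y):return (.055*np.sin(a+.5),y,.08+.055*np.cos(a+.5))
def res(q):
    x0,y0,w,a=q; r=[]
    for p,o in [((-.055,-.085,.012),(227.5,165.5)),((.055,-.085,.012),(351,165.5)),((0,0,.119),(272,22)),
      ((-.028,-.08,.098),(238.5,165)),((.028,-.08,.098),(322,165))]: r+=list(proj(C,tp(p,x0,y0,w))-o)
    r+=list(proj(C,tp(hp(a,-.13),x0,y0,w))[:1]-310.4)
    r+=list(proj(C,tp(hp(a,-.12),x0,y0,w))[:1]-310.2)
    return r
o=least_squares(res,[.54,.285,-.16,0],loss="soft_l1"); print(o.x.round(4),np.round(o.fun,1))
print(manip.sense()["tcp_pos"])
E
```

```text
[ 0.5394  0.2882 -0.161  -0.1215] [-0.8 -0.1  1.1 -0.6  0.2 -0.5 -0.8  0.8  0.3  0.5 -0.   0. ]
[0.54290957 0.15677906 0.21935078]
```

Call:
{"api": "step_arm", "payload": {"targets": "0 -4 50 0;0 -4 90 0;0 -4 107 0;0 -4 107 0;0 -4 107 0"}}

```text
t: 8.0
tcp_pos: [0.539, 0.1575, 0.1119]
tool_rot: [0.762, 0.647, -0.001, -0.001]
force: [0.1, -0.5, 0.1]
finger_gap: 0.998
gripper_force: 0.0
```

Call:
{"api": "step_arm", "payload": {"targets": "0 0 0 0;0 0 0 0;0 0 0 0;0 0 0 0;0 0 0 0;0 0 0 0;0 3 1 0;0 6 2 0;0 9 3 0;0 9 3 0;0 9 3 0", "gripper": 1}}

```text
t: 9.1
tcp_pos: [0.5456, 0.1567, 0.1101]
tool_rot: [0.762, 0.647, -0.002, -0.002]
force: [-4.8, 1.8, 7.2]
finger_gap: 0.173
gripper_force: 30.0
```

Call:
{"api": "step_arm", "payload": {"targets": "0 0 0 0;0 0 0 0;0 0 0 0;0 0 0 0;0 0 -40 0;0 0 -80 0;0 0 -110 0;0 0 -110 0;0 0 -110 0", "gripper": 0}}

```text
t: 10.0
tcp_pos: [0.5487, 0.1561, 0.2205]
tool_rot: [0.762, 0.647, 0.001, 0.0]
force: [-0.5, -0.2, -0.3]
finger_gap: 0.999
gripper_force: 0.0
```

```bash
cat > fit2.py <<'E'
from h import *
from scipy.optimize import brentq
C,im=snap("wrist","w5.png")
g=cv2.cvtColor(im,cv2.COLOR_RGB2GRAY).astype(int)
m=np.zeros(g.shape,bool); m[170:300,280:420]=g[170:300,280:420]<45
n,l,st,ce=cv2.connectedComponentsWithStats(m.astype(np.uint8)); i=1+np.argmax(st[1:,4]); print(st[i],ce[i])
x0,y0,w=.5394,.2882,-.161
tp=lambda p:(np.array([x0+p[0]*np.cos(w)-p[1]*np.sin(w), y0+p[0]*np.sin(w)+p[1]*np.cos(w),p[2]]))
print("screw px pred",proj(C,tp((0,0,.119))))
ys,xs=np.nonzero(l==i); gg=im[:45,220:320].mean(2)
print("a",brentq(lambda a:proj(C,tp((.055*np.sin(a+.5),-.13,.08+.055*np.cos(a+.5))))[0]-ce[i][0],-1,.6))
yy,xx=np.nonzero(g[5:40,240:310]<60); print("socket dark",xx.mean()+240,yy.mean()+5)
E
python3 fit2.py
```

```text
[ 300  197   26   90 1924] [312.40852391 242.76299376]
screw px pred [261.50412765  22.71533544]
a 0.025951415707492608
socket dark 262.51100244498775 22.202933985330073
```

Call:
{"api": "step_arm", "payload": {"targets": "-88 122 -50 0;-88 122 -50 0;-88 122 -50 0;-88 122 -50 0;-88 122 -50 0;-88 122 -50 0"}}

```text
t: 10.65
tcp_pos: [0.6526, 0.0502, 0.2676]
tool_rot: [0.762, 0.647, -0.002, -0.002]
force: [-1.2, -0.5, 0.6]
finger_gap: 0.996
gripper_force: 0.0
```

```bash
python3 - <<'E'
from h import *
C,im=snap("wrist","w6.png")
marks("wrist",C,[("key_bar",.079),("stand",0),("whole1",.01),("snapped",.01),("notched",.01),("tray",0),("tin",0)])
go(*manip.sense()["tcp_pos"])
E
```

```text
key_bar [(0.6, [331.0, 255.0], [0.6581, 0.0164]), (0.44, [227.0, 360.0], [0.5444, -0.0703])]
stand [(0.64, [333.0, 234.0], [0.6629, 0.0157])]
whole1 [(0.89, [228.0, 363.0], [0.5193, -0.1133]), (0.79, [130.0, 260.0], [0.4438, 0.0259]), (0.59, [41.0, 222.0], [0.3628, 0.081]), (0.58, [137.0, 175.0], [0.4758, 0.1113]), (0.58, [80.0, 381.0], [0.3423, -0.1089])]
snapped [(0.36, [333.0, 236.0], [0.6623, 0.0165])]
notched [(0.63, [209.0, 286.0], [0.5198, -0.0166])]
tray [(0.7, [345.0, 376.0], [0.6499, -0.1577])]
tin []
go [0. 0. 0.] turn 0 alt 0 yawy -9.29 q6 0.07 tilt [-0.  0. -1.] t 11.05
```

View pics/w6.png

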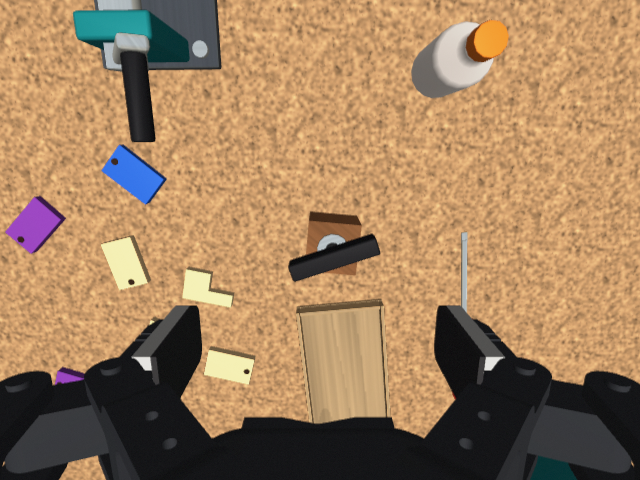

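The key bar runs from (290,270) to (378,246) on the block at (333,243). The tray is at (342,360) and the screwdriver blade at (464,270). Now I measure the bar.

```bash
python3 - <<'E'
from h import *
C=cam("wrist"); im=cv2.imread("pics/w6.png"); g=cv2.cvtColor(im,cv2.COLOR_BGR2GRAY)
m=np.zeros_like(g); m[225:290,275:395]=g[225:290,275:395]<50
n,l,st,ce=cv2.connectedComponentsWithStats(m); i=1+np.argmax(st[1:,4]); ys,xs=np.nonzero(l==i)
r=cv2.minAreaRect(np.c_[xs,ys].astype(np.float32)); b=cv2.boxPoints(r); print(r)
b=b[np.argsort(b[:,0])]; e0=(b[0]+b[1])/2; e1=(b[2]+b[3])/2
P0,P1=toz(C,e0,.085),toz(C,e1,.085); d=P1-P0; yaw=np.degrees(np.arctan2(d[1],d[0])); mid=(P0+P1)/2
print(P0,P1,np.linalg.norm(d),"bar yaw",yaw,"mid",mid)
go(mid[0],mid[1],.079-.019,yaw+90)
E
```

```text
((332.78985595703125, 255.83961486816406), (24.256290435791016, 91.43756103515625), 72.34988403320312)
[0.62252691 0.0099178  0.085     ] [0.7014477  0.02248618 0.085     ] 0.07991529665664152 bar yaw 9.048548713587635 mid [0.66198731 0.01620199 0.085     ]
go [-32.3  13.2 210.1] turn 71.7 alt -108.3 yawy -9.29 q6 0.07 tilt [-0.  0. -1.] t 11.05
```

Call:
{"api": "step_arm", "payload": {"targets": "-32 13 60 -108;-32 13 80 -108;-32 13 80 -108;-32 13 80 -108;-32 13 80 -108;-32 13 80 -108;-32 13 80 -108;-32 13 80 -108;-32 13 80 -108;-32 13 80 -108;-32 13 80 -108;-32 13 80 -108"}}

```text
t: 12.25
tcp_pos: [0.6622, 0.016, 0.1902]
tool_rot: [-0.036, 0.999, -0.0, 0.0]
force: [-0.3, 0.2, -0.0]
finger_gap: 1.003
gripper_force: 0.0
```

Call:
{"api": "step_arm", "payload": {"targets": "0 0 0 -5.5;0 0 0 -5.5;0 0 0 -5.5"}}

```text
t: 12.55
tcp_pos: [0.6622, 0.0159, 0.1902]
tool_rot: [-0.08, 0.997, -0.0, 0.0]
force: [0.4, 0.8, -0.1]
finger_gap: 0.998
gripper_force: 0.0
```

```bash
python3 - <<'E'
from h import *
C,im=snap("wrist","w7.png")
go(.662,.0155,.060,99); print(proj(C,(.662,.0155,.089)), manip.sense()["tcp_pos"])
E
```

```text
go [  0.3  -0.4 130.1] turn 0.2 alt -179.8 yawy 99.19 q6 -1.88 tilt [ 0.  0. -1.] t 12.6
[318.08996618 245.22078298] [0.66221703 0.01592841 0.19010153]
```

View pics/w7.png

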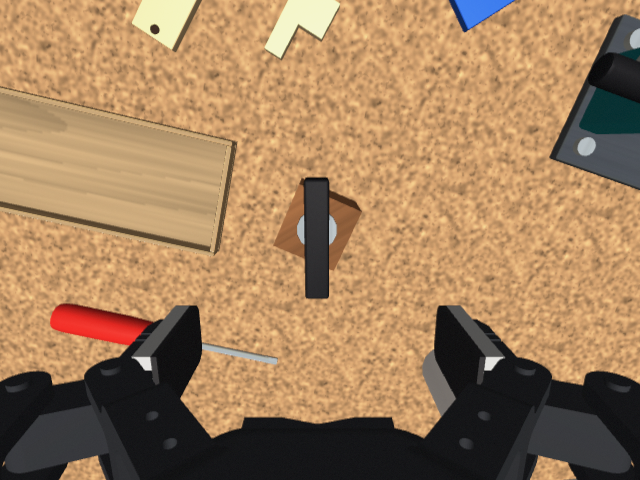

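The bar is aligned with the tool's x axis, from (317,178) to (317,298), with the screwdriver clear below left.

```bash
python3 - <<'E'
from h import *
C=cam("wrist"); s=manip.sense(); M=R.from_quat(s["tool_rot"]).as_matrix()
a,b=toz(C,(317,178.5),.089),toz(C,(316.5,297),.089); print(a,b,np.linalg.norm(a-b),M.T@((a+b)/2-s["tcp_pos"])*1000)
c=toz(C,(317,230),.054);print("disc",c,M.T@(c-s["tcp_pos"])*1000)
E
```

```text
[0.62006947 0.00808279 0.089     ] [0.69751731 0.02012434 0.089     ] 0.07837836075374033 [  3.68439109  -1.25458708 101.10104668]
disc [0.66005781 0.01444049 0.054     ] [  2.38696115  -1.12401794 136.10121649]
```

Call:
{"api": "step_arm", "payload": {"targets": "0 0 50 0;0 0 100 0;0 0 128 0;0 0 128 0;0 0 128 0"}}

```text
t: 13.1
tcp_pos: [0.6626, 0.0158, 0.0622]
tool_rot: [-0.081, 0.997, -0.0, 0.0]
force: [0.4, 0.7, 0.6]
finger_gap: 1.003
gripper_force: 0.0
```

Call:
{"api": "step_arm", "payload": {"targets": "3 -1 0 0;3 -1 0 0;3 -1 0 0;3 -1 0 0;3 -1 0 0;3 -1 0 0;3 -1 0 0;3 -1 0 0;3 -1 0 0;3 -1 0 0", "gripper": 1, "squeeze": 60}}

```text
t: 14.1
tcp_pos: [0.66, 0.0144, 0.0629]
tool_rot: [-0.081, 0.997, -0.0, 0.001]
force: [-1.3, 0.2, 6.2]
finger_gap: 0.175
gripper_force: 59.3
```

Call:
{"api": "step_arm", "payload": {"targets": "0 0 -20 0;0 0 -50 0;0 0 -90 0;0 0 -130 0;0 0 -150 0;0 0 -150 0;0 0 -150 0"}}

```text
t: 14.8
tcp_pos: [0.6586, 0.0144, 0.2109]
tool_rot: [-0.081, 0.997, 0.0, -0.001]
force: [-0.4, -1.2, -2.4]
finger_gap: 0.174
gripper_force: 58.7
```

```bash
python3 - <<'E'
from h import *
s=manip.sense(); print(s["finger_gap"],s["gripper_force"],s["force"])
C,im=snap("side","s1.png"); p=s["tcp_pos"]; q=proj(C,p); print(q)
x,y=q.astype(int); cv2.imwrite("pics/s1c.png",cv2.resize(im[max(0,y-110):y+90,x-130:x+130,::-1],None,fx=3,fy=3))
tx,ty=.5394,.2882
go(tx,ty,p[2])
E
```

```text
0.17367949089365853 58.70094537734985 [-0.35902663 -1.20012532 -2.37576906]
[289.08847248 193.13405341]
go [ 72.9 289.2  -0.4] turn 0 alt 0 yawy 99.28 q6 -1.88 tilt [-0.004  0.001 -1.   ] t 14.85
```

View pics/s1c.png

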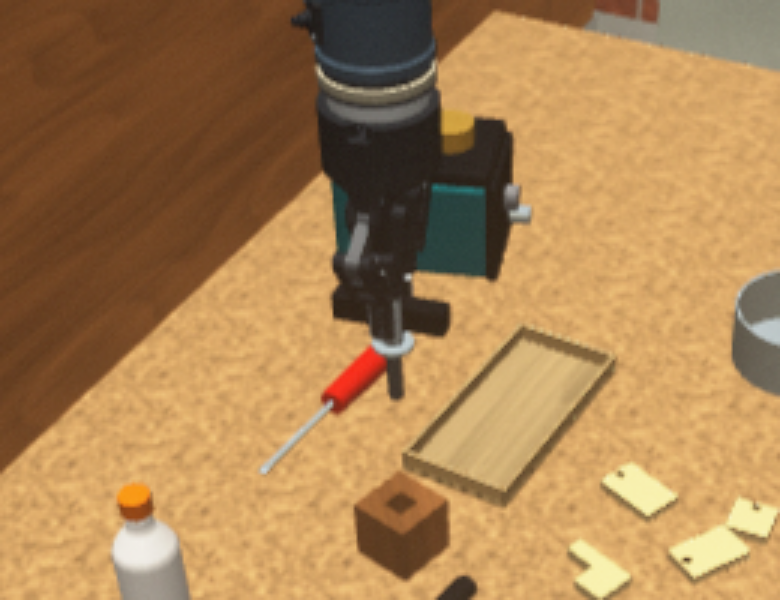

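The key is held upright and the stand is empty. Now I read the socket's hexagon orientation from the earlier close pictures.

```bash
python3 - <<'E'
from h import *
c=[cv2.imread(f"pics/{n}.png")[3:45,x-21:x+21] for n,x in (("w2",351),("w4",272))]
cv2.imwrite("pics/hex.png",np.hstack([cv2.resize(k,(400,400),interpolation=cv2.INTER_CUBIC) for k in c]))
E
```

```text
(no output)
```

View pics/hex.png

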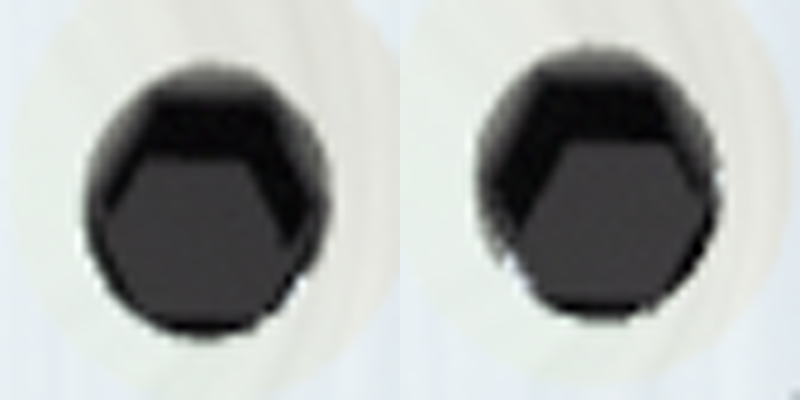

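Both crops show the socket's hexagon with a flat towards the image top, so a corner lies along the tool y of that pose, at yaw about -10°. I bring the bar to yaw -10° over the screw.

Call:
{"api": "step_arm", "payload": {"targets": "73 289 -1 19;73 289 -1 19;73 289 -1 19;73 289 -1 19;73 289 -1 19;73 289 -1 19;73 289 -1 19;73 289 -1 19;73 289 -1 19;73 289 -1 19"}}

```text
t: 15.85
tcp_pos: [0.5412, 0.2862, 0.2121]
tool_rot: [0.086, 0.996, -0.0, -0.001]
force: [-0.2, -0.9, -0.7]
finger_gap: 0.175
gripper_force: 59.0
```

```bash
python3 - <<'E'
from h import *
C,im=snap("wrist","w8.png"); s=manip.sense(); print(s["tcp_pos"])
go(.5394,.2882,.166,80)
for z in (.15,.127): print(z,proj(C,(.5394,.2882,z)))
q=proj(C,(.5394,.2882,.127)).astype(int)
cv2.imwrite("pics/w8c.png",cv2.resize(im[max(0,q[1]-100):q[1]+100,q[0]-130:q[0]+130,::-1],None,fx=3,fy=3,interpolation=cv2.INTER_CUBIC)); print(q)
E
```

```text
[0.54135338 0.28623458 0.21236647]
go [ 2.2  1.6 46.4] turn 0.2 alt -179.8 yawy 80.15 q6 -1.09 tilt [-0.001 -0.001 -1.   ] t 15.9
0.15 [321.75705473 260.3988786 ]
0.127 [321.38827023 249.0966616 ]
[321 249]
```

View pics/w8c.png

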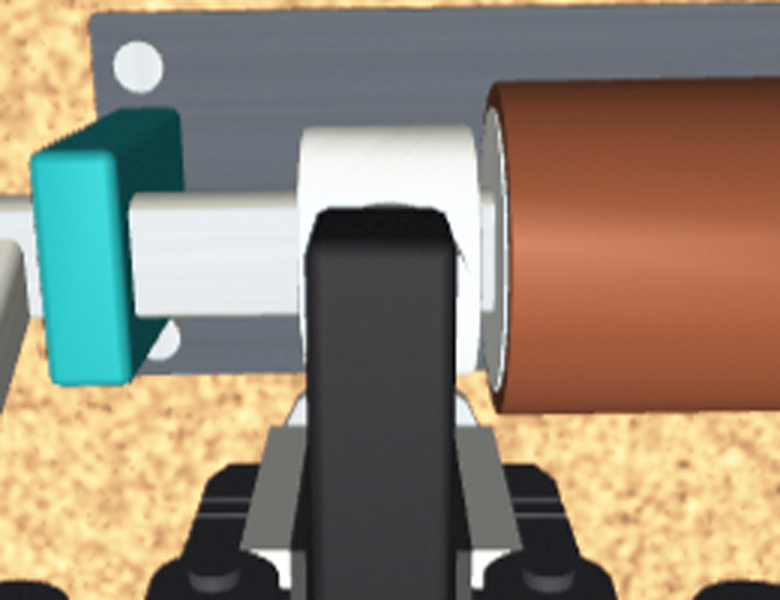

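Call:
{"api": "step_arm", "payload": {"targets": "2 1.5 10 0;2 1.5 20 0;2 1.5 26 0;2 1.5 28 0;2 1.5 30 0;2 1.5 32 0;2 1.5 32 0"}}

```text
t: 16.6
tcp_pos: [0.539, 0.2896, 0.181]
tool_rot: [0.085, 0.996, -0.0, 0.0]
force: [-0.6, 0.1, -1.0]
finger_gap: 0.173
gripper_force: 59.0
```

Call:
{"api": "step_arm", "payload": {"targets": "0 -1 1 0;0 -1 3 0;0 -1 5 0;0 -1 7 0;0 -1 7 0"}}

```text
t: 17.1
tcp_pos: [0.5391, 0.2885, 0.1738]
tool_rot: [0.085, 0.996, -0.0, 0.0]
force: [1.0, -0.2, -2.5]
finger_gap: 0.173
gripper_force: 59.0
```

Call:
{"api": "step_arm", "payload": {"targets": "0 0 1.5 0;0 0 3 0;0 0 4.5 0;0 0 4.5 0;0 0 4.5 0"}}

```text
t: 17.6
tcp_pos: [0.5391, 0.2885, 0.1694]
tool_rot: [0.085, 0.996, -0.0, 0.0]
force: [1.7, -0.9, -2.2]
finger_gap: 0.177
gripper_force: 58.9
```

Call:
{"api": "step_arm", "payload": {"targets": "0 0 0 6;0 0 0 12;0 0 0 18;0 0 0 24;0 0 0 30;0 0 0 36;0 0 0 42;0 0 0 48;0 0 0 48"}}

```text
t: 18.5
tcp_pos: [0.5392, 0.2884, 0.1694]
tool_rot: [0.482, 0.876, -0.0, 0.0]
force: [1.5, -1.4, -2.4]
finger_gap: 0.171
gripper_force: 58.9
```

```bash
python3 - <<'E'
from h import *
s=manip.sense(); print(s["ft_torque"],s["force"],s["tau"][5]); go(.539,.2885,.169)
E
```

```text
[-0.20379729 -0.4155796   0.11714747] [ 1.5045458  -1.42475243 -2.42375674] 0.44291320256888866
go [ 0.2 -0.1  0.4] turn 0 alt 0 yawy 32.31 q6 -0.25 tilt [ 0.001 -0.    -1.   ] t 18.5
```

Torque about z is 0.12 N m, so the key has engaged and is turning the screw. I continue gently.

Call:
{"api": "step_arm", "payload": {"targets": "0 0 0 4;0 0 0 8;0 0 0 12;0 0 0 12"}}

```text
t: 18.9
tcp_pos: [0.5392, 0.2885, 0.1695]
tool_rot: [0.571, 0.821, 0.0, 0.0]
force: [2.0, -0.6, -2.1]
finger_gap: 0.174
gripper_force: 58.8
```

```bash
cat > tq.py <<'E'
from h import *
s=manip.sense(); print(s["ft_torque"].round(3),s["tau"][5]); go(.539,.2885,.169)
E
python3 tq.py
```

```text
[-0.205 -0.467  0.064] 0.318160867318511
go [ 0.1 -0.2  0.5] turn 0 alt 0 yawy 20.42 q6 -0.05 tilt [ 0.001 -0.    -1.   ] t 18.9
```

Call:
{"api": "step_arm", "payload": {"targets": "0 0 0 3;0 0 0 6;0 0 0 6"}}

```text
t: 19.2
tcp_pos: [0.5392, 0.2885, 0.1695]
tool_rot: [0.613, 0.79, 0.0, 0.0]
force: [2.0, -0.8, -3.6]
finger_gap: 0.17
gripper_force: 58.8
```

```bash
python3 tq.py
```

```text
[-0.224 -0.475  0.086] 0.2565560583025217
go [ 0.1 -0.2  0.5] turn 0 alt 0 yawy 14.44 q6 0.06 tilt [ 0.001 -0.    -1.   ] t 19.2
```

Call:
{"api": "step_arm", "payload": {"targets": "0 0 0 3;0 0 0 6;0 0 0 6"}}

```text
t: 19.5
tcp_pos: [0.5392, 0.2885, 0.1695]
tool_rot: [0.653, 0.757, 0.0, 0.0]
force: [2.9, -0.8, -3.4]
finger_gap: 0.172
gripper_force: 58.8
```

```bash
python3 tq.py
```

```text
[-0.262 -0.588  0.096] 0.2566530369222164
go [ 0.  -0.2  0.5] turn 0 alt 0 yawy 8.44 q6 0.16 tilt [ 0.001 -0.    -1.   ] t 19.5
```

Call:
{"api": "step_arm", "payload": {"targets": "0 0 0 3;0 0 0 6;0 0 0 6"}}

```text
t: 19.8
tcp_pos: [0.5391, 0.2886, 0.1695]
tool_rot: [0.692, 0.722, 0.0, 0.0]
force: [2.5, -0.9, -3.3]
finger_gap: 0.179
gripper_force: 58.7
```

```bash
python3 tq.py
```

```text
[-0.284 -0.584  0.025] 0.2567167114466429
go [-0.1 -0.1  0.5] turn 0 alt 0 yawy 2.44 q6 0.27 tilt [ 0.001 -0.    -1.   ] t 19.8
```

Call:
{"api": "step_arm", "payload": {"targets": "0 0 0 3;0 0 0 6;0 0 0 6"}}

```text
t: 20.1
tcp_pos: [0.5391, 0.2885, 0.1695]
tool_rot: [0.729, 0.685, 0.0, 0.0]
force: [2.8, -1.6, -4.4]
finger_gap: 0.174
gripper_force: 58.7
```

```bash
python3 tq.py
```

```text
[-0.258 -0.642  0.117] 0.2564697805792093
go [-0.  -0.1  0.5] turn 0 alt 0 yawy -3.56 q6 0.37 tilt [ 0.001 -0.    -1.   ] t 20.1
```

Call:
{"api": "step_arm", "payload": {"targets": "0 0 0 3;0 0 0 6;0 0 0 6"}}

```text
t: 20.4
tcp_pos: [0.5391, 0.2886, 0.1695]
tool_rot: [0.763, 0.646, 0.0, 0.0]
force: [3.2, -0.9, -3.6]
finger_gap: 0.174
gripper_force: 58.7
```

```bash
python3 tq.py
```

```text
[-0.266 -0.675  0.198] 0.35995976999402046
go [-0.1 -0.1  0.5] turn 0 alt 0 yawy -9.54 q6 0.48 tilt [ 0.001 -0.    -1.   ] t 20.4
```

Call:
{"api": "step_arm", "payload": {"targets": "0 0 0 3;0 0 0 6;0 0 0 6;0 0 0 6"}}

```text
t: 20.8
tcp_pos: [0.5391, 0.2886, 0.1695]
tool_rot: [0.796, 0.605, 0.0, 0.0]
force: [2.7, -0.9, -4.4]
finger_gap: 0.178
gripper_force: 58.9
```

```bash
python3 tq.py
```

```text
[-0.204 -0.751  0.525] 0.5110126733779907
go [-0.1 -0.1  0.5] turn 0 alt 0 yawy -15.52 q6 0.58 tilt [ 0.001 -0.    -1.   ] t 20.8
```

Call:
{"api": "step_arm", "payload": {"targets": "0 0 0 3;0 0 0 6;0 0 0 6;0 0 0 6"}}

```text
t: 21.2
tcp_pos: [0.5391, 0.2886, 0.1695]
tool_rot: [0.827, 0.562, 0.0, 0.0]
force: [3.6, -1.1, -4.1]
finger_gap: 0.173
gripper_force: 59.5
```

```bash
python3 tq.py
```

```text
[-0.159 -0.746  0.837] 0.8210911229252815
go [-0.1 -0.   0.5] turn 0 alt 0 yawy -21.54 q6 0.69 tilt [ 0.001 -0.    -1.   ] t 21.2
```

The torque rises firmly to 0.84 N m, so this is the hard stop. I unload and lift the key out.

Call:
{"api": "step_arm", "payload": {"targets": "0 0 0 -7;0 0 0 -14;0 0 0 -16;0 0 0 -16;0 0 -6 -16;0 0 -12 -16;0 0 -25 -16;0 0 -45 -16;0 0 -60 -16;0 0 -60 -16"}}

```text
t: 22.2
tcp_pos: [0.5395, 0.2895, 0.2332]
tool_rot: [0.742, 0.671, 0.002, 0.001]
force: [0.6, -0.1, -0.4]
finger_gap: 0.177
gripper_force: 59.5
```

```bash
python3 tq.py; python3 - <<'E'
from h import *
C,im=snap("wrist","w9.png"); cv2.imwrite("pics/w9c.png",cv2.resize(im[60:,100:540,::-1],None,fx=1.4,fy=1.4))
go(.6600,.0144,.23,99.3)
E
```

```text
[-0.01   0.008 -0.01 ] 0.0008157634874805808
go [-1.3 -0.7 64.2] turn 0 alt 0 yawy -5.72 q6 0.41 tilt [ 0.004  0.002 -1.   ] t 22.2
go [-261.3  148.     1.4] turn 75.0 alt -105.0 yawy -5.72 q6 0.41 tilt [ 0.002  0.001 -1.   ] t 22.25
```

View pics/w9c.png

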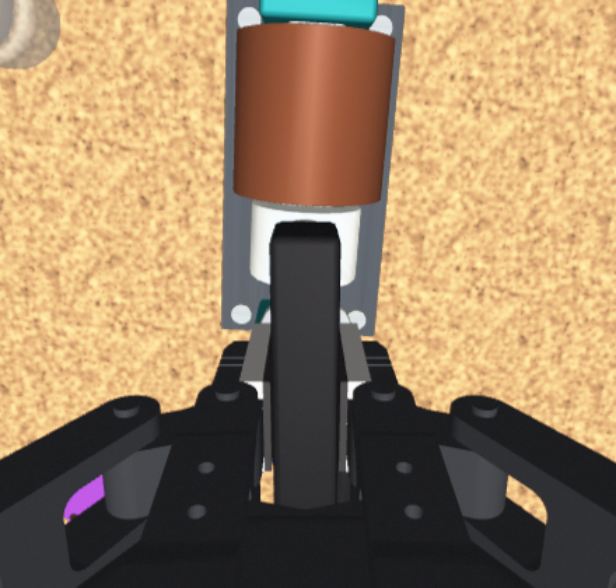

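Call:
{"api": "step_arm", "payload": {"targets": "-261 148 1 -105;-261 148 1 -105;-261 148 1 -105;-261 148 1 -105;-261 148 1 -105;-261 148 1 -105;-261 148 1 -105;-261 148 1 -105;-261 148 1 -105;-261 148 1 -105;-261 148 1 -105;-261 148 1 -105"}}

```text
t: 23.45
tcp_pos: [0.6588, 0.0146, 0.2274]
tool_rot: [-0.054, 0.999, 0.001, -0.002]
force: [0.1, 0.0, -2.0]
finger_gap: 0.178
gripper_force: 59.6
```

```bash
python3 - <<'E'
from h import *
go(.6600,.0144,.063,99.3)
E
```

```text
go [ -1.7  -0.6 164.4] turn -3.1 alt 176.9 yawy 96.21 q6 -1.83 tilt [-0.004  0.001 -1.   ] t 23.45
```

Call:
{"api": "step_arm", "payload": {"targets": "0 0 0 -3;0 0 0 -3;0 0 40 -3;0 0 80 -3;0 0 100 -3;0 0 100 -3;0 0 100 -3"}}

```text
t: 24.15
tcp_pos: [0.6601, 0.0143, 0.1284]
tool_rot: [-0.077, 0.997, 0.0, -0.0]
force: [0.1, 0.7, -1.5]
finger_gap: 0.175
gripper_force: 59.5
```

```bash
python3 - <<'E'
from h import *
go(.6600,.0144,.063,99.3)
C,im=snap("side","s2.png"); p=manip.sense()["tcp_pos"]; x,y=proj(C,p-[0,0,.05]).astype(int)
cv2.imwrite("pics/s2c.png",cv2.resize(im[y-60:y+60,x-80:x+80,::-1],None,fx=4,fy=4,interpolation=cv2.INTER_CUBIC))
E
```

```text
go [ 0.   0.1 65.4] turn -0.5 alt 179.5 yawy 98.82 q6 -1.87 tilt [-0.001  0.    -1.   ] t 24.15
```

Position matches the original to 0.1 mm, so I insert the key while watching the force.

Call:
{"api": "step_arm", "payload": {"targets": "0 0 8 0;0 0 16 0;0 0 24 0;0 0 32 0;0 0 40 0;0 0 48 0;0 0 48 0"}}

```text
t: 24.9
tcp_pos: [0.659, 0.0143, 0.0787]
tool_rot: [-0.077, 0.997, 0.0, -0.002]
force: [-0.3, -0.9, -1.4]
finger_gap: 0.176
gripper_force: 59.5
```

Call:
{"api": "step_arm", "payload": {"targets": "0 0 6 0;0 0 12 0;0 0 16 0;0 0 16 0"}}

```text
t: 25.3
tcp_pos: [0.6596, 0.0142, 0.0637]
tool_rot: [-0.077, 0.997, 0.0, -0.001]
force: [-0.1, -0.5, -1.0]
finger_gap: 0.173
gripper_force: 59.5
```

Call:
{"api": "step_arm", "payload": {"targets": "0 0 0 0;0 0 0 0;0 0 0 0;0 0 0 0;0 0 0 0;0 0 -40 0;0 0 -90 0;0 0 -140 0;0 0 -190 0;0 0 -220 0;0 0 -220 0", "gripper": 0}}

```text
t: 26.4
tcp_pos: [0.6633, 0.0138, 0.2914]
tool_rot: [-0.077, 0.997, -0.001, 0.006]
force: [0.7, -0.4, 0.1]
finger_gap: 1.001
gripper_force: 0.0
```

```bash
python3 - <<'E'
from h import *
go(.50,-.06,.30); marks("wrist",snap("wrist")[0],[("key_bar",.079),("stand",.0)])
E
```

```text
go [172.6 -47.8 -10.5] turn 0 alt 0 yawy 98.88 q6 -1.87 tilt [ 0.013 -0.002 -1.   ] t 26.4
key_bar [(0.87, [316.0, 207.0], [0.6601, 0.0107])]
stand [(0.82, [320.0, 194.0], [0.659, 0.014]), (0.3, [592.0, 123.0], [0.541, 0.2855])]
```

Call:
{"api": "step_arm", "payload": {"targets": "220 -40 -10 0;220 -40 -10 0;220 -40 -10 0;220 -40 -10 0;220 -40 -10 0;220 -40 -10 0;220 -40 -10 0"}}

```text
t: 27.25
tcp_pos: [0.4487, -0.0593, 0.2936]
tool_rot: [-0.077, 0.997, 0.001, -0.001]
force: [0.3, 0.1, 1.2]
finger_gap: 1.002
gripper_force: 0.0
```

```bash
python3 - <<'E'
from h import *
C,im=snap("wrist","w10.png")
marks("wrist",C,[("whole1",.01),("snapped",.01),("notched",.01),("tray",0),("tin",0)])
hsv=cv2.cvtColor(im,cv2.COLOR_RGB2HSV); m=((hsv[...,2]>200)&(hsv[...,1]<110)&(hsv[...,0]>18)&(hsv[...,0]<40)).astype(np.uint8)
m=cv2.morphologyEx(m,cv2.MORPH_OPEN,np.ones((3,3)))
cn,_=cv2.findContours(m,cv2.RETR_EXTERNAL,cv2.CHAIN_APPROX_NONE)
for c in cn:
    if cv2.contourArea(c)<300: continue
    P=np.array([toz(C,p[0],.01)[:2]*1000 for p in c]).astype(np.float32)
    r=cv2.minAreaRect(P); b=cv2.boxPoints(r); a=cv2.contourArea(P)
    print("ctr px",c.mean((0,1)).round(),"world",np.round(r[0],1),"size",np.round(r[1],1),"ang",round(r[2],1),"area",round(a),"fill",round(a/(r[1][0]*r[1][1]),2))
go(*manip.sense()["tcp_pos"])
cv2.imwrite("pics/w10m.png",m*255)
E
```

```text
whole1 [(0.97, [394.0, 197.0], [0.4307, 0.0215]), (0.81, [276.0, 83.0], [0.3345, -0.1195]), (0.73, [459.0, 129.0], [0.3503, 0.0748]), (0.72, [306.0, 193.0], [0.4405, -0.0741]), (0.6, [461.0, 245.0], [0.4719, 0.1075])]
snapped [(0.79, [259.0, 172.0], [0.4259, -0.1264])]
notched [(0.64, [339.0, 267.0], [0.5188, -0.0237])]
tray [(0.85, [209.0, 346.0], [0.6482, -0.1649])]
tin [(0.82, [60.0, 172.0], [0.4596, -0.3436])]
ctr px [341. 264.] world [518.8 -20.2] size [34.  54.6] ang 68.8 area 1228 fill 0.66
ctr px [255. 256.] world [ 518.6 -119.3] size [33.5 53.7] ang 66.5 area 1649 fill 0.92
ctr px [391. 201.] world [435.3  21.7] size [33.7 53.3] ang 4.6 area 1639 fill 0.91
ctr px [303. 197.] world [444.6 -77.7] size [53.6 33.6] ang 57.2 area 1651 fill 0.92
ctr px [258. 173.] world [ 426.9 -126.6] size [33.5 33.3] ang 2.5 area 994 fill 0.89
go [0. 0. 0.] turn 0 alt 0 yawy 98.92 q6 -2.1 tilt [-0.  0. -1.] t 27.55
```

View pics/w10.png

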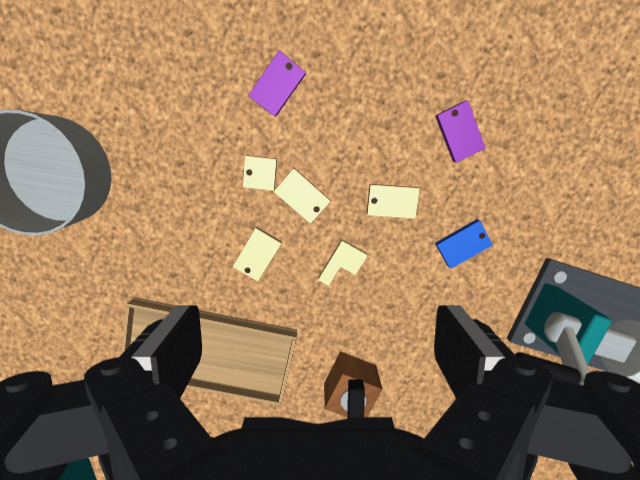

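All five pale tags are present: whole at (303,197), (391,201) and (255,256), snapped 34x34 at (258,173), and notched L at (341,264). Purple (277,83) and (461,130) and blue (464,244) are look-alikes to leave. The tray is at (210,345), the tin at (45,172), and the key is back in its block. The contour sizes confirm these identities, so I compute the tray and tin poses now.

```bash
python3 - <<'E'
from h import *
C=cam("wrist")
A,B,D=[toz(C,p,.02) for p in ((130,299),(298,331),(280,402))]
print(A,B,D,np.linalg.norm(A-B),np.linalg.norm(B-D))
u=(B-A)/np.linalg.norm(B-A); v=(D-B)/np.linalg.norm(D-B); yaw=np.degrees(np.arctan2(u[1],u[0])); print("tray y yaw",yaw,"x:",np.degrees(np.arctan2(v[1],v[0])))
print("ctr",(A+B)/2+ .048*v, )
im=cv2.imread("pics/w10.png")
M=R.from_quat(manip.sense()["tool_rot"]).as_matrix()
C1=cam("side"); 
for n in("side",):
    c,i=snap(n); r=manip.masks_of(n,"tin")[0]; ys,xs=np.nonzero(r["pixels"]); print(r["p"],xs.min(),xs.max(),ys.min(),ys.max())
    L=toz(c,(xs.min(),195),.055);Rr=toz(c,(xs.max(),195),.055);print("tin",(L+Rr)/2,np.linalg.norm(L-Rr), "top",toz(c,((xs.min()+xs.max())/2,ys.min()),.055))
    r=manip.masks_of(n,"tray")[0]; ys,xs=np.nonzero(r["pixels"]); print("tray c",toz(c,r["position"],.01))
go(.4446,-.0777,.08,147.2)
E
```

```text
[ 0.59135659 -0.25484851  0.02      ] [ 0.60184041 -0.05918233  0.02      ] [ 0.70094616 -0.06758467  0.02      ] 0.19594684066693172 0.09946129371660856
tray y yaw 86.933017306109 x: -4.846037254841199
ctr [ 0.64442691 -0.16107038  0.02      ]
0.96 402 450 174 216
tin [ 0.448728   -0.30754004  0.055     ] 0.12095311513891215 top [ 0.47639442 -0.39620812  0.055     ]
tray c [ 0.64918992 -0.1563879   0.01      ]
go [  7.5 -17.7 214.3] turn -48.3 alt 131.7 yawy 98.91 q6 -2.1 tilt [-0.  0. -1.] t 27.7
```

Call:
{"api": "step_arm", "payload": {"targets": "7.5 -18 20 132;7.5 -18 50 132;7.5 -18 100 132;7.5 -18 150 132;7.5 -18 150 132;7.5 -18 150 132;7.5 -18 150 132;7.5 -18 150 132;7.5 -18 150 132;7.5 -18 150 132;7.5 -18 150 132;7.5 -18 150 132", "gripper": 0.35}}

```text
t: 28.9
tcp_pos: [0.4447, -0.0783, 0.1445]
tool_rot: [0.735, 0.678, 0.0, 0.0]
force: [-0.2, -0.0, -0.3]
finger_gap: 0.648
gripper_force: 0.0
```

Call:
{"api": "step_arm", "payload": {"targets": "0 0 0 8;0 0 0 16;0 0 0 24;0 0 0 29;0 0 0 29"}}

```text
t: 29.4
tcp_pos: [0.4447, -0.0783, 0.1446]
tool_rot: [0.88, 0.475, 0.0, 0.0]
force: [0.7, 0.4, 0.1]
finger_gap: 0.644
gripper_force: 0.0
```

```bash
python3 - <<'E'
from h import *
C,im=snap("wrist","w11.png"); print(manip.sense()["finger_gap"])
cv2.imwrite("pics/w11.png",im[...,::-1])
go(.4446,-.0777,.004,147.2)
hsv=cv2.cvtColor(im,cv2.COLOR_RGB2HSV); m=((hsv[...,2]>200)&(hsv[...,1]<110)&(hsv[...,0]>18)&(hsv[...,0]<40)).astype(np.uint8)
m=cv2.morphologyEx(m,cv2.MORPH_OPEN,np.ones((3,3)))
for c in cv2.findContours(m,cv2.RETR_EXTERNAL,cv2.CHAIN_APPROX_NONE)[0]:
    if cv2.contourArea(c)<300: continue
    P=np.array([toz(C,p[0],.01)[:2]*1000 for p in c]).astype(np.float32); r=cv2.minAreaRect(P); print(np.round(r[0],1),np.round(r[1],1),round(r[2],1))
E
```

```text
0.6492779296827751
go [  0.4  -0.4 140.5] turn -0.3 alt 179.7 yawy -33.15 q6 0.16 tilt [ 0. -0. -1.] t 29.45
[ 427.2 -126.3] [33.5 33.5] 2.6
[ 518.6 -119. ] [33.5 53.1] 66.5
[444.9 -77.3] [53.1 33.3] 57.1
[518.7 -20.3] [34.7 54. ] 68.7
[435.6  21.9] [33.4 53.3] 4.6
```

Call:
{"api": "step_arm", "payload": {"targets": "0 0 50 0;0 0 100 0;0 0 130 0;0 0 138 0;0 0 140 0;0 0 140 0"}}

```text
t: 30.05
tcp_pos: [0.445, -0.0785, 0.0052]
tool_rot: [0.88, 0.475, 0.0, 0.001]
force: [-0.2, -0.3, -0.0]
finger_gap: 0.651
gripper_force: 0.0
```

Call:
{"api": "step_arm", "payload": {"targets": "0 0 0 0;0 0 0 0;0 0 0 0;0 0 0 0;0 0 0 0", "gripper": 1, "squeeze": 30}}

```text
t: 30.55
tcp_pos: [0.4453, -0.0786, 0.0061]
tool_rot: [0.88, 0.475, 0.001, 0.001]
force: [0.6, 0.9, 6.6]
finger_gap: 0.378
gripper_force: 29.6
```

Call:
{"api": "step_arm", "payload": {"targets": "0 0 -40 0;0 0 -90 0;0 0 -110 0;0 0 -110 0"}}

```text
t: 30.95
tcp_pos: [0.4465, -0.079, 0.1182]
tool_rot: [0.88, 0.475, 0.003, 0.004]
force: [0.5, 0.2, -0.2]
finger_gap: 0.378
gripper_force: 30.1
```

```bash
python3 - <<'E'
from h import *
y=np.radians(86.5); v=np.array([np.cos(y),np.sin(y)])
for k in (-60,0,60): p=np.array([.6465,-.160])+v*k/1000; print(k,p.round(4))
p=np.array([.6465,-.160])-v*.06
print(manip.sense()["finger_gap"]); go(p[0],p[1],.08,86.5)
E
```

```text
-60 [ 0.6428 -0.2199]
0 [ 0.6465 -0.16  ]
60 [ 0.6502 -0.1001]
0.37768410683725595
go [-10.2 241.1  40.3] turn 60.3 alt -119.7 yawy -33.24 q6 0.16 tilt [ 0.008 -0.004 -1.   ] t 30.95
```

Call:
{"api": "step_arm", "payload": {"targets": "-10 241 20 60;-10 241 20 60;-10 241 36 60;-10 241 36 60;-10 241 36 60;-10 241 36 60;-10 241 36 60;-10 241 36 60;-10 241 36 60"}}

```text
t: 31.85
tcp_pos: [0.6396, -0.2184, 0.0777]
tool_rot: [1.0, -0.027, -0.001, -0.0]
force: [-0.6, -0.4, 0.3]
finger_gap: 0.383
gripper_force: 30.1
```

```bash
python3 - <<'E'
from h import *
go(.6428,-.2199,.012,86.5)
E
```

```text
go [ 3.4  1.4 65.7] turn 0.4 alt -179.6 yawy -93.09 q6 1.13 tilt [-0.001  0.001 -1.   ] t 31.85
```

Call:
{"api": "step_arm", "payload": {"targets": "3 1 40 0;3 1 62 0;3 1 66 0;3 1 66 0"}}

```text
t: 32.25
tcp_pos: [0.6427, -0.2195, 0.0122]
tool_rot: [1.0, -0.028, -0.001, -0.0]
force: [0.6, -0.2, -0.3]
finger_gap: 0.384
gripper_force: 30.1
```

Call:
{"api": "step_arm", "payload": {"targets": "0 0 0 0;0 0 0 0;0 0 0 0;0 0 -40 0;0 0 -90 0;0 0 -110 0;0 0 -110 0", "gripper": 0.5}}

```text
t: 32.95
tcp_pos: [0.6463, -0.2214, 0.1279]
tool_rot: [1.0, -0.028, 0.005, 0.002]
force: [0.7, -0.1, 0.3]
finger_gap: 0.499
gripper_force: 0.0
```

```bash
python3 - <<'E'
from h import *
go(.4356,.0219,.09,4.6)
E
```

```text
go [-224.5 -231.2   34.8] turn 82.2 alt -97.8 yawy -93.25 q6 1.13 tilt [ 0.009 -0.005 -1.   ] t 32.95
```

Call:
{"api": "step_arm", "payload": {"targets": "-225 -231 35 -98;-225 -231 35 -98;-225 -231 35 -98;-225 -231 35 -98;-225 -231 35 -98;-225 -231 35 -98;-225 -231 35 -98;-225 -231 35 -98;-225 -231 35 -98;-225 -231 35 -98;-225 -231 35 -98;-225 -231 35 -98", "gripper": 0.35}}

```text
t: 34.15
tcp_pos: [0.431, 0.0237, 0.0868]
tool_rot: [0.676, 0.737, -0.0, -0.001]
force: [0.4, -0.7, -0.2]
finger_gap: 0.649
gripper_force: 0.0
```

```bash
cat > tags.py <<'E'
from h import *
def tags():
    C,im=snap("wrist")
    hsv=cv2.cvtColor(im,cv2.COLOR_RGB2HSV); m=((hsv[...,2]>200)&(hsv[...,1]<110)&(hsv[...,0]>18)&(hsv[...,0]<40)).astype(np.uint8)
    m=cv2.morphologyEx(m,cv2.MORPH_OPEN,np.ones((3,3)))
    for c in cv2.findContours(m,cv2.RETR_EXTERNAL,cv2.CHAIN_APPROX_NONE)[0]:
        if cv2.contourArea(c)<300: continue
        P=np.array([toz(C,p[0],.01)[:2]*1000 for p in c]).astype(np.float32); r=cv2.minAreaRect(P); M=cv2.moments(P); print(np.round(r[0],1),np.round(r[1],1),round(r[2],1),"centroid",round(M["m10"]/M["m00"],1),round(M["m01"]/M["m00"],1),"px",c.mean((0,1)).round())
    return C,im
E
python3 - <<'E'
from tags import *
tags(); go(.4356,.0219,.004,4.6)
E
```

```text
[508.8  -7.2] [17.5 27.2] 67.9 centroid 511.6 -6.0 px [444. 313.]
[435.2  22.1] [33.3 52.8] 4.7 centroid 435.2 22.1 px [325. 257.]
go [-2.2  4.6 82.8] turn 0.4 alt -179.6 yawy 4.99 q6 -0.29 tilt [-0.002  0.    -1.   ] t 34.2
```

Call:
{"api": "step_arm", "payload": {"targets": "-2 4 40 0;-2 4 72 0;-2 4 82 0;-2 4 82 0;-2 4 82 0"}}

```text
t: 34.7
tcp_pos: [0.4357, 0.0219, 0.0058]
tool_rot: [0.677, 0.736, -0.0, -0.0]
force: [-0.1, -1.2, 0.7]
finger_gap: 0.654
gripper_force: 0.0
```

Call:
{"api": "step_arm", "payload": {"targets": "0 0 0 0;0 0 0 0;0 0 0 0;0 0 0 0;0 0 0 0", "gripper": 1}}

```text
t: 35.2
tcp_pos: [0.4366, 0.0217, 0.0068]
tool_rot: [0.677, 0.736, 0.001, 0.001]
force: [0.2, 0.5, 6.8]
finger_gap: 0.379
gripper_force: 29.8
```

Call:
{"api": "step_arm", "payload": {"targets": "0 0 -40 0;0 0 -90 0;0 0 -110 0;0 0 -110 0"}}

```text
t: 35.6
tcp_pos: [0.438, 0.0215, 0.1187]
tool_rot: [0.677, 0.736, 0.002, 0.004]
force: [1.3, 0.2, -0.3]
finger_gap: 0.38
gripper_force: 29.8
```

```bash
python3 - <<'E'
from h import *
print(manip.sense()["finger_gap"]);go(.6465,-.160,.08,86.5)
E
```

```text
0.3803208076755562
go [-198.1  192.4   40.7] turn -81.7 alt 98.3 yawy 4.75 q6 -0.29 tilt [ 0.008 -0.002 -1.   ] t 35.6
```

Call:
{"api": "step_arm", "payload": {"targets": "-198 192 0 98;-198 192 0 98;-198 192 0 98;-198 192 0 98;-198 192 0 98;-198 192 36 98;-198 192 36 98;-198 192 36 98;-198 192 36 98;-198 192 36 98;-198 192 36 98;-198 192 36 98"}}

```text
t: 36.8
tcp_pos: [0.6425, -0.1593, 0.0778]
tool_rot: [1.0, -0.031, -0.001, -0.001]
force: [-0.5, -0.7, -0.1]
finger_gap: 0.382
gripper_force: 30.0
```

```bash
python3 - <<'E'
from h import *
go(.6465,-.160,.012,86.5)
E
```

```text
go [ 4.2  0.6 65.7] turn -0.0 alt 180.0 yawy -93.5 q6 1.22 tilt [-0.003  0.001 -1.   ] t 36.8
```

Call:
{"api": "step_arm", "payload": {"targets": "3 0 40 0;3 0 62 0;3 0 66 0;3 0 66 0"}}

```text
t: 37.2
tcp_pos: [0.6453, -0.1593, 0.012]
tool_rot: [1.0, -0.029, -0.002, -0.001]
force: [-0.7, -0.5, 0.6]
finger_gap: 0.376
gripper_force: 36.9
```

Call:
{"api": "step_arm", "payload": {"targets": "0 0 0 0;0 0 0 0;0 0 0 0;0 0 -40 0;0 0 -90 0;0 0 -110 0;0 0 -110 0", "gripper": 0.5}}

```text
t: 37.9
tcp_pos: [0.6497, -0.161, 0.1289]
tool_rot: [1.0, -0.028, 0.005, 0.002]
force: [0.4, 0.1, -0.0]
finger_gap: 0.5
gripper_force: 0.0
```

```bash
python3 - <<'E'
from tags import *
tags();go(.5186,-.119,.09,66.5)
E
```

```text
[ 525.4 -121.8] [33.8 40.9] 66.5 centroid 528.0 -121.8 px [274. 398.]
[ 643.7 -221.1] [33.9 54.3] 86.6 centroid 643.8 -221.1 px [404. 243.]
[ 647.7 -160.2] [34.  53.5] 86.6 centroid 647.7 -160.3 px [315. 243.]
go [-131.7  -34.    35.6] turn 20.2 alt -159.8 yawy -93.26 q6 1.22 tilt [ 0.005 -0.002 -1.   ] t 37.95
```

Two tags are placed. On to the third whole one.

Call:
{"api": "step_arm", "payload": {"targets": "-132 -34 0 20;-132 -34 0 20;-132 -34 35 20;-132 -34 35 20;-132 -34 35 20;-132 -34 35 20", "gripper": 0.35}}

```text
t: 38.55
tcp_pos: [0.5183, -0.1191, 0.0883]
tool_rot: [0.979, -0.202, 0.001, 0.0]
force: [0.5, -0.8, 0.2]
finger_gap: 0.651
gripper_force: 0.0
```

```bash
python3 - <<'E'
from tags import *
tags();go(.5186,-.119,.004,66.5)
E
```

```text
[ 426.7 -124. ] [33.6 27.7] 3.4 centroid 427.1 -123.1 px [379. 379.]
[518.4 -20.4] [27.9 62.8] 32.8 centroid 517.7 -21.1 px [170. 316.]
[ 519.  -119.2] [33.4 52.8] 66.7 centroid 519.0 -119.2 px [317. 254.]
[ 619.8 -213.2] [23.5  7.6] 66.7 centroid 621.9 -211.3 px [407.   5.]
[ 637.5 -160. ] [33.9 30.2] 86.3 centroid 634.9 -158.4 px [296.  24.]
go [-0.5 -0.2 84.7] turn 0.2 alt -179.8 yawy -113.26 q6 1.54 tilt [ 0.002 -0.001 -1.   ] t 38.6
```

Call:
{"api": "step_arm", "payload": {"targets": "0 0 40 0;0 0 74 0;0 0 83 0;0 0 83 0;0 0 83 0"}}

```text
t: 39.1
tcp_pos: [0.518, -0.1189, 0.0063]
tool_rot: [0.979, -0.202, 0.001, 0.0]
force: [-0.2, -0.6, -0.4]
finger_gap: 0.653
gripper_force: 0.0
```

Call:
{"api": "step_arm", "payload": {"targets": "0 0 0 0;0 0 0 0;0 0 0 0;0 0 0 0;0 0 0 0", "gripper": 1}}

```text
t: 39.6
tcp_pos: [0.518, -0.1189, 0.0072]
tool_rot: [0.979, -0.202, 0.002, 0.0]
force: [0.7, -0.5, 6.5]
finger_gap: 0.379
gripper_force: 29.5
```

Call:
{"api": "step_arm", "payload": {"targets": "0 0 -40 0;0 0 -80 0;0 0 -90 0;0 0 -90 0"}}

```text
t: 40.0
tcp_pos: [0.5181, -0.1189, 0.0978]
tool_rot: [0.979, -0.202, 0.003, 0.001]
force: [-0.8, 0.5, 0.2]
finger_gap: 0.375
gripper_force: 29.8
```

```bash
python3 - <<'E'
from h import *
print(manip.sense()["finger_gap"]);go(.650,-.100,.08,86.5)
E
```

```text
0.3750623608892407
go [113.6 -69.5  18.4] turn -19.8 alt 160.2 yawy -113.26 q6 1.54 tilt [ 0.005 -0.002 -1.   ] t 40.0
```

Call:
{"api": "step_arm", "payload": {"targets": "114 -69 16 -20;114 -69 16 -20;114 -69 16 -20;114 -69 16 -20;114 -69 16 -20;114 -69 16 -20"}}

```text
t: 40.6
tcp_pos: [0.6463, -0.0996, 0.078]
tool_rot: [1.0, -0.029, -0.002, -0.001]
force: [-0.1, -0.2, -0.7]
finger_gap: 0.381
gripper_force: 29.8
```

```bash
python3 - <<'E'
from h import *
go(.650,-.100,.012,86.5)
E
```

```text
go [ 4.   0.3 66. ] turn 0.2 alt -179.8 yawy -93.3 q6 1.31 tilt [-0.004  0.001 -1.   ] t 40.6
```

Call:
{"api": "step_arm", "payload": {"targets": "2 0 40 0;2 0 62 0;2 0 66 0;2 0 66 0"}}

```text
t: 41.0
tcp_pos: [0.6488, -0.1001, 0.013]
tool_rot: [1.0, -0.029, -0.002, -0.0]
force: [0.4, -0.2, 0.4]
finger_gap: 0.374
gripper_force: 29.9
```

Call:
{"api": "step_arm", "payload": {"targets": "0 0 0 0;0 0 0 0;0 0 0 0;0 0 -40 0;0 0 -90 0;0 0 -110 0;0 0 -110 0", "gripper": 0.5}}

```text
t: 41.7
tcp_pos: [0.6539, -0.101, 0.1287]
tool_rot: [1.0, -0.028, 0.005, 0.001]
force: [0.3, -0.5, 0.7]
finger_gap: 0.5
gripper_force: 0.0
```

```bash
python3 - <<'E'
from tags import *
tags();go(.5067,-.0155,.09,68.7)
E
```

```text
[ 650.  -100.8] [34.  54.3] 86.6 centroid 650.1 -100.8 px [317. 246.]
[ 643.6 -221.9] [34.3 54.3] 86.7 centroid 643.9 -221.8 px [492. 245.]
[ 647.6 -161. ] [34.  53.7] 86.4 centroid 647.6 -161.0 px [404. 244.]
go [-150.2  -76.6   35.2] turn 18.0 alt -162.0 yawy -93.26 q6 1.31 tilt [ 0.005 -0.002 -1.   ] t 41.75
```

Call:
{"api": "step_arm", "payload": {"targets": "-150 -77 0 18;-150 -77 0 18;-150 -77 0 18;-150 -77 32 18;-150 -77 32 18;-150 -77 32 18;-150 -77 32 18", "gripper": 0.35}}

```text
t: 42.45
tcp_pos: [0.508, -0.0158, 0.0919]
tool_rot: [0.983, -0.185, 0.002, 0.0]
force: [-0.1, 0.1, -1.2]
finger_gap: 0.651
gripper_force: 0.0
```

```bash
python3 - <<'E'
from tags import *
C,im=tags();go(.5067,-.0155,.004,68.7)
q=proj(C,(.5067,-.0155,.01)); print(q); x,y=q.astype(int); im=im.copy(); cv2.circle(im,(x,y),3,(255,0,0),-1)
cv2.imwrite("pics/w12c.png",cv2.resize(im[y-120:y+120,x-160:x+160,::-1],None,fx=2,fy=2))
E
```

```text
[ 426.8 -126.5] [33.6 33.2] 3.4 centroid 426.8 -126.5 px [531. 310.]
[518.9 -20.1] [34.3 54. ] 68.6 centroid 512.4 -20.7 px [323. 241.]
go [-1.7  0.2 88.1] turn -0.0 alt 180.0 yawy -111.31 q6 1.69 tilt [ 0.003 -0.001 -1.   ] t 42.5
[317.45606834 258.00574218]
```

View pics/w12c.png

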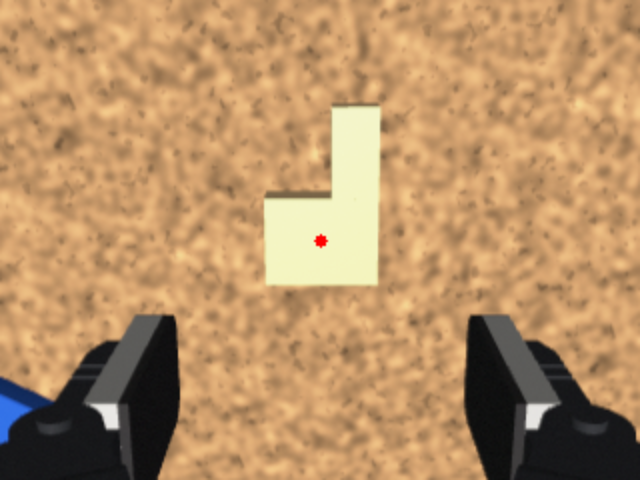

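Call:
{"api": "step_arm", "payload": {"targets": "-1 0 40 0;-1 0 74 0;-1 0 87 0;-1 0 87 0;-1 0 87 0"}}

```text
t: 43.0
tcp_pos: [0.5056, -0.0148, 0.0052]
tool_rot: [0.983, -0.185, 0.001, 0.0]
force: [0.1, -0.3, 0.6]
finger_gap: 0.65
gripper_force: 0.0
```

Call:
{"api": "step_arm", "payload": {"targets": "0 0 0 0;0 0 0 0;0 0 0 0;0 0 0 0;0 0 0 0", "gripper": 1}}

```text
t: 43.5
tcp_pos: [0.5057, -0.0146, 0.0061]
tool_rot: [0.983, -0.184, 0.002, 0.0]
force: [0.3, -0.9, 7.9]
finger_gap: 0.381
gripper_force: 29.9
```

Call:
{"api": "step_arm", "payload": {"targets": "0 0 -40 0;0 0 -80 0;0 0 -120 0;0 0 -140 0;0 0 -140 0"}}

```text
t: 44.0
tcp_pos: [0.5066, -0.0147, 0.1481]
tool_rot: [0.983, -0.184, 0.004, 0.0]
force: [-1.0, -0.1, -0.0]
finger_gap: 0.379
gripper_force: 30.0
```

```bash
python3 - <<'E'
from h import *
print(manip.sense()["finger_gap"]);go(.452,-.341,.145)
E
```

```text
0.37940809907116324
go [ 67.3 323.9   3.3] turn 0 alt 0 yawy -111.25 q6 1.69 tilt [ 0.008 -0.002 -1.   ] t 44.0
```

Call:
{"api": "step_arm", "payload": {"targets": "67 324 0 0;67 324 0 0;67 324 0 0;67 324 0 0;67 324 0 0;67 324 0 0;67 324 0 0;67 324 0 0;67 324 0 0;67 324 0 0"}}

```text
t: 45.0
tcp_pos: [0.4488, -0.3387, 0.1436]
tool_rot: [0.983, -0.184, -0.001, -0.001]
force: [-0.9, 0.5, 0.6]
finger_gap: 0.379
gripper_force: 30.1
```

```bash
python3 - <<'E'
from h import *
C,im=snap("wrist","w13.png"); go(.452,-.341,.035)
r=manip.masks_of("wrist","tin"); print([(d["p"],d["position"]) for d in r])
t=np.linspace(0,6.28,60)
im=im.copy()
for k in t:
    x,y=proj(C,(.458+.06*np.cos(k),-.343+.06*np.sin(k),.055)).astype(int); cv2.circle(im,(x,y),2,(255,0,0),-1)
cv2.imwrite("pics/w13.png",im[...,::-1])
E
```

```text
go [  3.8   1.3 108.9] turn 0 alt 0 yawy -111.18 q6 1.1 tilt [-0.001  0.002 -1.   ] t 45.05
[(0.75, [317.8, 207.9])]
```

View pics/w13.png

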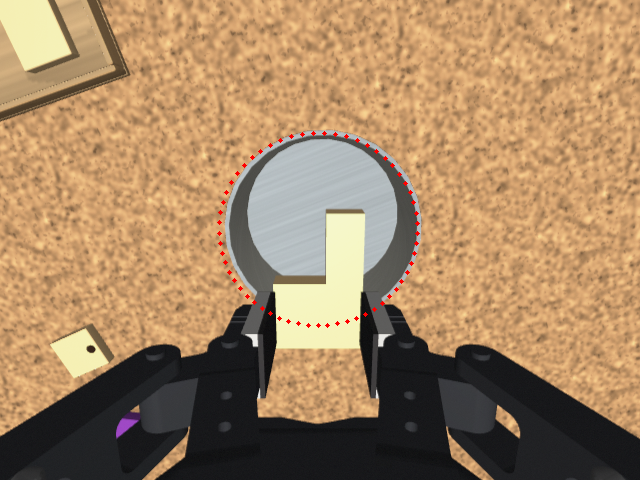

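The tin rim matches my estimate to within 2 mm, with the notched tag held above it. I lower and release.

Call:
{"api": "step_arm", "payload": {"targets": "5 1 40 0;5 1 80 0;5 1 105 0;5 1 105 0"}}

```text
t: 45.5
tcp_pos: [0.4521, -0.3399, 0.0364]
tool_rot: [0.983, -0.184, -0.003, -0.003]
force: [0.1, 0.1, -0.2]
finger_gap: 0.382
gripper_force: 30.1
```

Call:
{"api": "step_arm", "payload": {"targets": "0 0 0 0;0 0 0 0;0 0 0 0;0 0 -40 0;0 0 -80 0;0 0 -100 0;0 0 -100 0", "gripper": 0.5}}

```text
t: 46.2
tcp_pos: [0.4557, -0.3455, 0.1444]
tool_rot: [0.983, -0.184, 0.004, 0.003]
force: [0.6, 0.5, -0.3]
finger_gap: 0.5
gripper_force: 0.0
```

```bash
python3 - <<'E'
from tags import *
tags();go(.4268,-.1265,.09,93.4); go(.4268,-.1265,.09,3.4)
E
```

```text
[ 429.4 -127.5] [29.1 33.9] 4.3 centroid 430.3 -126.7 px [ 71. 363.]
[ 468.3 -348.9] [34.6 54. ] 68.6 centroid 461.7 -349.4 px [319. 222.]
[ 643.9 -218.9] [34.  49.4] 86.7 centroid 641.3 -219.5 px [28. 41.]
go [-105.3 -193.1   51.2] turn -24.7 alt 155.3 yawy -111.26 q6 1.1 tilt [ 0.004 -0.005 -1.   ] t 46.25
go [-105.3 -193.1   51.2] turn 65.3 alt -114.7 yawy -111.26 q6 1.1 tilt [ 0.004 -0.005 -1.   ] t 46.25
```

Call:
{"api": "step_arm", "payload": {"targets": "-105 -193 0 -25;-105 -193 0 -25;-105 -193 0 -25;-105 -193 0 -25;-105 -193 50 -25;-105 -193 50 -25;-105 -193 50 -25;-105 -193 50 -25", "gripper": 0.35}}

```text
t: 47.05
tcp_pos: [0.4271, -0.127, 0.0901]
tool_rot: [0.999, 0.032, 0.001, 0.001]
force: [-0.6, -0.1, -0.3]
finger_gap: 0.652
gripper_force: 0.0
```

```bash
python3 - <<'E'
from tags import *
tags();go(.4268,-.1265,.004,93.4)
E
```

```text
[ 426.6 -127. ] [32.8 33.3] 3.6 centroid 426.6 -127.0 px [316. 256.]
go [-0.7 -1.  86.5] turn 0.3 alt -179.7 yawy -86.35 q6 0.97 tilt [ 0.003 -0.002 -1.   ] t 47.1
```

Call:
{"api": "step_arm", "payload": {"targets": "0 0 40 0;0 0 74 0;0 0 85 0;0 0 85 0;0 0 85 0"}}

```text
t: 47.6
tcp_pos: [0.4265, -0.1263, 0.0055]
tool_rot: [0.999, 0.032, 0.001, 0.001]
force: [0.6, 0.5, 0.6]
finger_gap: 0.653
gripper_force: 0.0
```

Call:
{"api": "step_arm", "payload": {"targets": "0 0 0 0;0 0 0 0;0 0 0 0;0 0 0 0;0 0 0 0", "gripper": 1}}

```text
t: 48.1
tcp_pos: [0.4267, -0.1259, 0.0061]
tool_rot: [0.999, 0.033, 0.001, 0.001]
force: [-1.2, -1.0, 5.1]
finger_gap: 0.38
gripper_force: 29.3
```

Call:
{"api": "step_arm", "payload": {"targets": "0 0 -40 0;0 0 -80 0;0 0 -120 0;0 0 -140 0;0 0 -140 0"}}

```text
t: 48.6
tcp_pos: [0.4277, -0.1263, 0.1482]
tool_rot: [0.999, 0.033, 0.004, 0.002]
force: [0.9, -0.1, -0.6]
finger_gap: 0.378
gripper_force: 30.1
```

```bash
python3 - <<'E'
from h import *
print(manip.sense()["finger_gap"]);go(.456,-.343,.145)
E
```

```text
0.37801843529730267
go [ 14.  218.1   4.4] turn 0 alt 0 yawy -86.24 q6 0.97 tilt [ 0.008 -0.005 -1.   ] t 48.6
```

Call:
{"api": "step_arm", "payload": {"targets": "14 220 0 0;14 220 0 0;14 220 0 0;14 220 0 0;14 220 0 0;14 220 0 0;14 220 40 0;14 220 80 0;14 220 97 0;14 220 97 0"}}

```text
t: 49.6
tcp_pos: [0.4517, -0.3401, 0.0443]
tool_rot: [0.999, 0.033, -0.003, -0.004]
force: [-1.1, 0.1, -0.5]
finger_gap: 0.377
gripper_force: 30.1
```

Call:
{"api": "step_arm", "payload": {"targets": "0 0 0 0;0 0 0 0;0 0 0 0;0 0 -40 0;0 0 -80 0;0 0 -120 0;0 0 -150 0;0 0 -150 0;0 0 -150 0", "gripper": 0.5}}

```text
t: 50.5
tcp_pos: [0.4544, -0.3442, 0.1991]
tool_rot: [0.999, 0.033, 0.001, 0.001]
force: [0.1, 0.8, -1.4]
finger_gap: 0.502
gripper_force: 0.0
```

```bash
python3 - <<'E'
from tags import *
tags(); s=manip.sense(); go(.50,-.02,.30)
C,im=snap("scene","sc2.png")
marks("scene",C,[("key_bar",.079),("stand",0),("whole1",.01),("snapped",.015),("notched",.01)])
E
```

```text
[ 462.4 -349.7] [57.  50.6] 2.8 centroid 457.2 -347.4 px [322. 214.]
go [  67.3 -319.8 -102.3] turn 0 alt 0 yawy -86.26 q6 0.66 tilt [-0.  0. -1.] t 50.55
key_bar [(0.85, [288.0, 272.0], [0.6536, 0.0066]), (0.21, [225.0, 250.0], [0.6823, -0.1704])]
stand [(0.82, [294.0, 292.0], [0.6576, 0.0196])]
whole1 [(0.79, [242.0, 262.0], [0.6561, -0.1493]), (0.69, [370.0, 225.0], [0.3629, 0.088]), (0.68, [315.0, 195.0], [0.3456, -0.1101]), (0.65, [361.0, 253.0], [0.4635, 0.1116]), (0.61, [224.0, 248.0], [0.6451, -0.2191]), (0.53, [260.0, 272.0], [0.6571, -0.0885])]
snapped [(0.39, [233.0, 190.0], [0.4595, -0.3314])]
notched [(0.39, [226.0, 192.0], [0.4734, -0.3491]), (0.35, [242.0, 257.0], [0.6443, -0.1584])]
```

Everything is sorted. Before handing in, I check the shaft angle and the key once more by measurement.

```bash
python3 -c "
from h import *
go(.5487,.1561,.2205,-9.25)"
```

```text
go [ 127.3 -492.5  -23.4] turn -77.0 alt 103.0 yawy -86.27 q6 0.66 tilt [-0.002  0.002 -1.   ] t 50.85
```

Call:
{"api": "step_arm", "payload": {"targets": "127 -493 -23 -77;127 -493 -23 -77;127 -493 -23 -77;127 -493 -23 -77;127 -493 -23 -77;127 -493 -23 -77;127 -493 -23 -77;127 -493 -23 -77;127 -493 -23 -77;127 -493 -23 -77;127 -493 -23 -77;127 -493 -23 -77", "gripper": 0}}

```text
t: 52.05
tcp_pos: [0.5485, 0.1579, 0.2199]
tool_rot: [0.761, 0.649, -0.0, -0.0]
force: [-0.6, 0.0, 0.1]
finger_gap: 1.0
gripper_force: 0.0
```

Call:
{"api": "step_arm", "payload": {"targets": "0 0 0 0;0 0 0 0;0 0 0 0;0 0 0 0"}}

```text
t: 52.45
tcp_pos: [0.5487, 0.1549, 0.2205]
tool_rot: [0.763, 0.647, -0.0, -0.0]
force: [-0.3, -0.1, 0.4]
finger_gap: 1.004
gripper_force: 0.0
```

```bash
python3 fit2.py; python3 - <<'E'
from tags import *
tags(); C=cam("wrist"); print(manip.sense()["tcp_pos"],manip.sense()["force"])
C,im=snap("side"); marks("side",C,[("key_bar",.079),("stand",0),("hexkey",.004),("whole1",.012)])
C,im=snap("scene"); marks("scene",C,[("hexkey",.004)])
E
```

```text
[ 300  195   26   90 1925] [312.30961039 240.57298701]
screw px pred [261.18937235  20.40857426]
a 0.026159833328893392
socket dark 262.09501187648453 19.788598574821854
[0.54881425 0.15537219 0.22057313] [ 0.35936261 -0.49988431  0.3398591 ]
key_bar [(0.87, [293.0, 240.0], [0.6579, 0.0089]), (0.33, [422.0, 201.0], [0.4425, -0.2481])]
stand [(0.72, [293.0, 263.0], [0.6638, 0.006])]
hexkey [(0.77, [292.0, 262.0], [0.6651, 0.0067])]
whole1 [(0.95, [410.0, 330.0], [0.3548, 0.0831]), (0.78, [352.0, 325.0], [0.4649, 0.1213]), (0.75, [445.0, 275.0], [0.3341, -0.098]), (0.7, [338.0, 209.0], [0.648, -0.2095]), (0.69, [315.0, 234.0], [0.6579, -0.097])]
hexkey [(0.71, [482.0, 282.0], [0.3758, 0.4258]), (0.53, [291.0, 292.0], [0.6614, 0.0156]), (0.4, [362.0, 253.0], [0.4594, 0.112])]
```

The shaft is unchanged at about 0.03 rad, the key is in its block, no pale tag is left on the bench in view, and the gripper is clear.

```bash
python3 -c "
from station import manip
print(manip.sign_off())"
```

```text
the job is handed in; nothing more can be done
None
```

I handed the job in: the flat is up (shaft at about 0.03 rad), the setscrew is hard on its stop, the key is back in its block, three whole tags are in the tray and the snapped and chipped ones in the tin. I viewed 15 pictures, one over the limit of 14.

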